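# Draw the battery out of the covered charger and lay it in its cradle

## Robot

A 6-joint arm with a two-finger parallel gripper is mounted at the origin on the work surface. World frame = base frame: x ahead of the robot, y to its left, z up, the work surface at z = 0. Lengths are in m, angles in rad, forces in N, time in s.
With the tool pointing down it reaches from about 0.375 to 0.9 m from the base axis. Payload 3.1 kg.
Tool frame: the origin (TCP) lies at the very end of the fingers, on their centre line; the grasp point (between the pads) lies 19 mm behind it; z points along the fingers, y is the line along which they close (so a half turn about z gives the same grasp; the last joint's range is limited). The gripper opens to 87 mm and grips with 3 to 60 N. Pads are 19 mm wide; open, the fingers measure 117 mm over their backs; the gripper's body (75 mm by 190 mm) begins 51 mm behind the grasp point.
Start: joints at [-1.442, 0.527, 1.433, -0, 1.181, -0.178], TCP at [0.189, -0.596, 0.187] pointing down, gripper open.
Joint ranges: [-3.08, 3.08], [-0.75, 2.2], [0.22, 2.44], [-1.43, 4.57], [0, 2.65], [-2.85, 2.85]. Speed limits (rad/s): [2.79, 2.79, 3.14, 3.14, 3.14, 3.14].

## Interface

Orientations are given as a unit quaternion [w, x, y, z].
In Python, from plant import readout, imaging, workorder gives the robot as it stands. The module is installed in compiled form; this text tells all that it offers.
- The arm moves only by the tool step_arm, never from a script. Its argument "plan" is a list of rows, each a list of 5 numbers: the shift along the tool's x, y, z in m, then the turn about the tool's z in rad, then the finger opening in m, from 0 to 0.087. A call has 1 to 12 rows; each row shifts and turns the commanded pose from where the row before left it, along the tool's axes as they then stand; what a row does not reach is not made up. A row lasts 1/12 s, in which the tool goes at most 41.7 mm and 7.16 degrees, less where a joint would pass 70% of its speed; a pose out of reach is approached as far as the arm can. A call with a gripper value outside its range is refused whole. The fingers move at their own pace and stop on an object; "newtons" is the grip in N (left out, the last holds). Time passes only in rows, so rows that do not move let the fingers close. It gives the time, the measured TCP pose, the force, the opening and the grip force at its end, in the units of the state.
- readout.read_state(): the state, without advancing time (a new reading comes with each control period).
- imaging.grab_frame(name): name is "side" or "top" or "wrist"; returns (picture, depth): 480x640x3 uint8, red, green, blue; 480x640 float32, m along the optical axis (not along the pixel's ray), 0 where there is no reading.
- imaging.camera_params(name): a dict with "fx", "fy", "cx", "cy" (pixels), "k1" (the pictures are not rectified: a ray, as slopes to the right and down, at radius r is drawn at 1 + k1 r^2 times it, then the intrinsics apply), "extrinsics" (4x4, takes a point from world to camera coordinates). Camera axes: x right, y up, looking along -z (the intrinsics and any distortion apply to the point x, -y, -z); pixel columns grow to the right and rows downward; lengths in m; the calibration is good to about 2 mm. A picture is of the moment at which its call begins: read the wrist's pose just before it. camera_params takes no time and is no camera call; for the wrist camera it gives the pose at the moment of the call.
- workorder.sign_off(): hands the job in; it is judged then, once.
The state is a dict: "t": time; "qpos": joint angles; "qvel": joint speeds; "effort": joint torques, N m; "position": TCP position; "orientation": TCP orientation; "ft_force": force on the tool from outside, world axes, zero at the start; "moment": the same for the moment, N m; "opening": opening from 0.0 (shut) to 1.0 (fully open); "grip_force": force on a finger pad.
Only numpy, scipy, OpenCV 4.12 (cv2) and the standard library are available. Lean on these libraries where they do the work, as an engineer would, in place of code of your own. Each camera call takes 0.05 s, during which the arm holds its last target. There are 200 camera calls.

## Task

The charged battery is boxed in by its charger and comes out only through the opening at the tab end: feel how high the steel frame in the opening is set, lift the tab end over its sill without jamming it under its lintel, draw the battery out without wrenching it against the charger, lay it flat on the bench and let go. Then take it again by its body and lay it in the wooden cradle, tab between the two cheeks, flat on the cradle's floor, and let go. Leave the other things on the bench where they are.

Things in the scene. Friction and masses are not known exactly. Their poses are not given: they have to be found in the camera images.
- charger: Grey charging bay bolted to the bench: box 154 (x) x 74 (y) x 76 mm (z), a trim on top up to 81 mm; closed on top, back and sides, open only on its own -x end. Origin: centre of its underside; z up. Inside: floor 6 mm and ceiling 71 mm above the bench, 66 mm wide between 4 mm walls, back wall's inner face x = +73 mm. No catch: only the keeper frame at the mouth and friction hold the battery.
- charger_mouth (a point): Fixed point on the opening's outer plane: x = -77 mm, y = 0 in the charger's frame, 37.5 mm above the bench. A rigid steel keeper frame (x = -77 to -71 mm) is clamped in the opening, its height set by hand and not given: sill top 10 to 25 mm above the bench (4 to 19 over the bay's floor), lintel always 44.5 mm above the sill's top, 66 mm wide. It does not yield: feel for it.
- pack: Black battery, 0.4 to 0.65 kg: a block 130 (x) x 56 (y) x 40 mm (z) with a flat upright pull tab on its -x end. Origin: centre of the block's underside (tab not counted); z up. Centre of mass about 3 mm towards the tab. At the start the block lies on the bay's floor behind the keeper frame, its x axis within 0.03 rad of the charger's, the tab sticking out of the opening by 42 to 52 mm.
- pack_tab (a point): Point on the battery's tab, mid-thickness and mid-height, 13 mm from its free end (x = -112, y = 0, z = 30 mm in the battery's frame). The tab is a blade 12 mm thick (y), from x = -65 to -125 mm, 20 to 40 mm above the battery's underside (its top is level with the block's top), so at the start it passes between the keeper frame's sill and lintel.
- cradle: Dark hardwood cradle fixed to the bench. Origin: on the bench under the middle of the battery block's seat; z up. It takes the battery with x axes parallel and the same way (tab to the cradle's -x). Base 5 mm thick, x = -138 to +72 mm, 82 mm wide. The seat, 139 mm long, lies between an end wall (inner face x = +69 mm, 18 mm above the bench) and two cheeks (from x = -70 mm).
- cradle_seat (a point): Where the battery's origin belongs: centre of the seat's floor, 5 mm above the bench over the cradle's origin. Four low corner blocks (|x| = 41 to 69 mm, inner faces at |y| = 32 mm, outer at 40 mm, tops 15 mm above the bench) guide the block's sides; between them the sides are open for fingers.
- cradle_slot (a point): Middle of the floor of the tab's slot (x = -101 mm in the cradle's frame, 5 mm above the bench). The slot is 18 mm wide between two cheeks, each x = -132 to -70 mm, |y| = 9 to 33 mm, top 46 mm above the bench: with the battery seated they leave no room for fingers at the tab.
- panel: Bystander: mid-brown wooden sample panel, 85 (x) x 160 (y) x 22 mm, with two routed rings, loose on the bench. Origin: centre of its underside. It and the cradle swap places.
- mallet: Bystander: black-handled mallet 260 mm long lying on the bench. Its origin lies on the bench beneath it.
- chisel: Bystander: yellow-handled hand tool 200 mm long lying on the bench. Its origin lies on the bench beneath it.
- glue: Bystander: white glue bottle, 60 mm across and 150 mm high, standing. Origin: centre of its underside.
Not all that is in view belongs to the job. What is shaped like the cradle but green is not meant.

How it is judged:
By the outcome, as a careful person would: the job done as asked, in the order asked, and still so for the second after the job is handed in, with the robot touching nothing.
It also fails if it takes over 69 s, if anything falls off the work surface, if the arm or the gripper's body presses on something with over 40 N, if the wrist force passes 120 N, or if a joint passes its speed limit or range.

## Working session

There is one attempt and no reset: what is moved stays moved. The work goes in short steps, Python scripts to look and compute and a tool call to move; the robot and the scene stay as the last step left them, time stands still between calls to the robot, and variables do not carry over. Pictures are saved under pics/ and viewed, at most 10 in all, crops included, and the job is handed in when it is done.

Besides the shell and the picture viewer there is one more tool, called after "Call:" as name(argument=value, ...) on one line, values as JSON. step_arm: Moves the arm, as the interface text tells. Its arguments: {"type":"object","properties":{"plan":{"type":"array","items":{"type":"array","items":{"type":"number"}}},"newtons":{"type":"number"}},"required":["plan"]}

```bash
mkdir -p pics; cat > h.py <<'E'
import numpy as np, cv2
from plant import readout, imaging, workorder
def grab(n):
    p=imaging.camera_params(n); im,d=imaging.grab_frame(n); return im,d,p
def cloud(d,p):
    v,u=np.mgrid[0:480,0:640].astype(float)
    K=np.array([[p['fx'],0,p['cx']],[0,p['fy'],p['cy']],[0,0,1]])
    x=(u-p['cx'])/p['fx'];y=(v-p['cy'])/p['fy'];X,Y=x.copy(),y.copy()
    for _ in range(8):
        r=X*X+Y*Y;X=x/(1+p['k1']*r);Y=y/(1+p['k1']*r)
    C=np.stack([X*d,-Y*d,-d],-1)
    T=np.linalg.inv(p['extrinsics']);W=C@T[:3,:3].T+T[:3,3]
    W[d==0]=np.nan
    return W
def save(n,im): cv2.imwrite('pics/'+n+'.png',im[...,::-1])
E
python3 - <<'E'
from h import *
print(readout.read_state())
for n in ['top','side']:
    im,d,p=grab(n);save(n+'0',im);np.savez(n+'0',im=im,d=d,W=cloud(d,p));print(n,p, (d>0).mean())
a=[cv2.imread(f'pics/{n}0.png') for n in ['top','side']]
E
```

```text
{'t': 0.0, 'qpos': array([-1.44149980e+00,  5.28491118e-01,  1.43388721e+00, -3.97492722e-05,
        1.18139329e+00, -1.78500573e-01]), 'qvel': array([ 1.48757091e-03,  2.44991752e-04, -1.17273331e-03,  1.21592006e-03,
        8.98371240e-04, -3.84117027e-05]), 'effort': array([ 1.31535722e-03, -4.40036488e+01, -1.76592082e+01,  6.35058177e-02,
        5.80892502e-02, -1.64760277e-04]), 'position': array([ 0.1892602 , -0.59481146,  0.18596119]), 'orientation': array([-1.08960492e-03,  9.88179227e-01,  1.53299147e-01,  8.42782274e-06]), 'ft_force': array([-0.09840041,  0.10521137,  0.02700479]), 'moment': array([-0.01709606, -0.00475192,  0.04025286]), 'grip_force': 0.0, 'opening': 0.9996361672487409}
top {'fx': 617.7426864227274, 'fy': 617.7426864227274, 'cx': 320.63451084223254, 'cy': 236.44129839014013, 'k1': -0.03411886060612313, 'extrinsics': array([[ 0.02218095, -0.99972892, -0.00707735, -0.03533566],
       [ 0.96918231,  0.0197649 ,  0.24555039, -0.59880529],
       [-0.24534394, -0.01230579,  0.96935799, -1.12347935],
       [ 0.        ,  0.        ,  0.        ,  1.        ]])} 0.996044921875
side {'fx': 570.7737745017791, 'fy': 570.7737745017791, 'cx': 327.7868301823291, 'cy': 241.66859747496855, 'k1': -0.15815853526286877, 'extrinsics': array([[ 0.99587976, -0.08907386,  0.01701036, -0.59583149],
       [ 0.03804427,  0.58065689,  0.813259  , -0.06075592],
       [-0.0823173 , -0.80926104,  0.58165319, -1.29168474],
       [ 0.        ,  0.        ,  0.        ,  1.        ]])} 0.9960221354166666
```

View pics/top0.png

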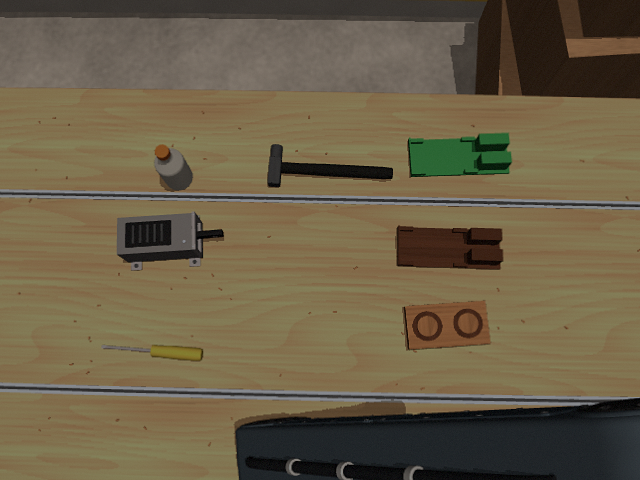

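View pics/side0.png

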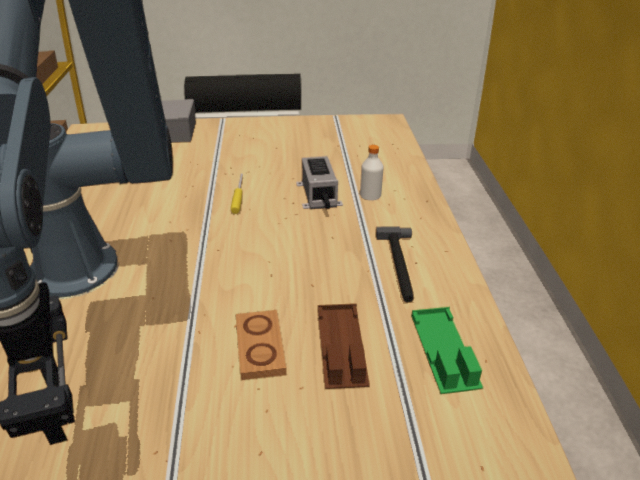

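The top view shows the charger at about (160,237) with its tab pointing right to (222,234). The brown cradle is at about (450,247) with its slot also to the right, and the green decoy is at (460,156). The side view shows the charger mouth at about (322,193) facing the camera, and the cradle at about (342,345).

```bash
python3 - <<'E'
from h import *
def rect(P): 
    r=cv2.minAreaRect((P[:,:2]*1000).astype(np.float32)); return [np.round(x,1) for x in (r[0],r[1])],round(r[2],2)
def box(W,im,u0,u1,v0,v1,z0,z1,extra=None):
    m=np.zeros(W.shape[:2],bool);m[v0:v1,u0:u1]=1
    m&=(W[...,2]>z0)&(W[...,2]<z1)
    if extra is not None:m&=extra
    m=cv2.morphologyEx(m.astype(np.uint8),cv2.MORPH_OPEN,np.ones((2,2)))>0
    return W[m]
def ends(P):
    # axis by PCA in xy
    r=cv2.minAreaRect((P[:,:2]*1000).astype(np.float32));return np.round(cv2.boxPoints(r),1).tolist()
f=np.load('top0.npz');W,im=f['W'],f['im']
print('benchz',np.nanmedian(W[280:300,200:400,2]))
P=box(W,im,105,235,200,275,.065,.1);print('charger top',len(P),rect(P),ends(P),np.median(P[:,2]))
dark=im.max(-1)<70
P=box(W,im,204,235,220,250,.02,.06,dark);print('tab',len(P),rect(P),ends(P),np.percentile(P[:,2],[10,50,90]))
red=(im[...,0]>im[...,1]*1.3)
P=box(W,im,390,510,220,275,.036,.06);print('cheeks',len(P),rect(P),ends(P),np.median(P[:,2]))
P=box(W,im,390,510,220,275,-.01,.06,(im.astype(int).sum(-1)<200));print('cradle all',len(P),rect(P),ends(P))
P=box(W,im,390,468,220,275,.012,.03);print('blocks',len(P),rect(P),ends(P))
P=box(W,im,395,500,295,355,.012,.04);print('panel',rect(P),ends(P),np.median(P[:,2]))
for n,b in dict(mallet=(260,400,140,190),glue=(150,195,140,195),chisel=(100,205,340,365)).items():
    P=box(W,im,*b,.012,.2);print(n,rect(P),P[:,2].max())
f=np.load('side0.npz');W,im=f['W'],f['im']
save('sidecrop',cv2.resize(im[140:230,280:400],None,fx=6,fy=6,interpolation=cv2.INTER_CUBIC))
P=box(W,im,295,345,150,195,.065,.1);print('side charger top',len(P),rect(P),ends(P),np.median(P[:,2]))
P=box(W,im,310,375,340,390,.036,.06);print('side cheeks',len(P),rect(P),ends(P),np.median(P[:,2]))
for v in range(176,216,2): print(v,np.round(W[v,314:336:3]*1000).tolist()[2:6])
E
```

```text
benchz -9.878996158385611e-05
charger top 3008 ([array([nan, nan]), array([0., 0.])], 0.0) [[nan, nan], [nan, nan], [nan, nan], [nan, nan]] nan
tab 151 ([array([608.7, 194.6]), array([20.3, 40.9])], 26.73) [[590.5, 208.3000030517578], [608.9000244140625, 171.8000030517578], [627.0, 180.89999389648438], [608.5999755859375, 217.39999389648438]] [0.00064338 0.0432421  0.04825355]
cheeks 825 ([array([ 587.8, -371.2]), array([ 52.9, 107.4])], 35.42) [[535.0999755859375, -342.79998779296875], [597.4000244140625, -430.29998779296875], [640.4000244140625, -399.70001220703125], [578.2000122070312, -312.20001220703125]] nan
cradle all 4212 ([array([nan, nan]), array([nan,  0.])], nan) [[nan, nan], [nan, nan], [nan, nan], [nan, nan]]
blocks 215 ([array([ 598.8, -251.9]), array([143.8,  79.7])], 88.78) [[557.4000244140625, -322.8999938964844], [637.0999755859375, -324.6000061035156], [640.2000122070312, -180.89999389648438], [560.5, -179.1999969482422]]
panel ([array([ 442.4, -279.1]), array([ 83.1, 167.5])], 7.39) [[390.3999938964844, -201.39999389648438], [412.0, -367.5], [494.29998779296875, 
[... 1875 characters left out ...]
 197.0, 39.0], [610.0, 188.0, 44.0], [622.0, 227.0, 20.0]]
202 [[597.0, 216.0, 21.0], [603.0, 200.0, 31.0], [608.0, 171.0, 48.0], [616.0, 175.0, 45.0]]
204 [[597.0, 223.0, 11.0], [605.0, 220.0, 12.0], [608.0, 168.0, 44.0], [616.0, 171.0, 42.0]]
206 [[597.0, 220.0, 6.0], [605.0, 219.0, 7.0], [608.0, 170.0, 37.0], [617.0, 175.0, 33.0]]
208 [[597.0, 219.0, 0.0], [605.0, 216.0, 2.0], [609.0, 173.0, 29.0], [616.0, 172.0, 29.0]]
210 [[597.0, 212.0, -1.0], [604.0, 209.0, 1.0], [612.0, 208.0, 0.0], [620.0, 211.0, -1.0]]
212 [[596.0, 202.0, -1.0], [603.0, 195.0, 3.0], [611.0, 199.0, -0.0], [619.0, 195.0, 2.0]]
214 [[595.0, 191.0, -0.0], [602.0, 187.0, 2.0], [611.0, 191.0, -1.0], [619.0, 193.0, -2.0]]
```

View pics/sidecrop.png

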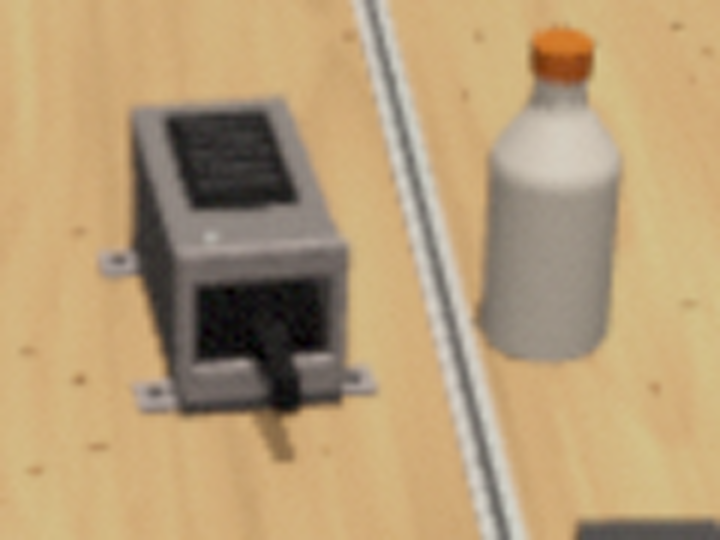

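The crop shows the keeper's sill as a light strip. Its top edge is at crop row 360 (v≈200), which is about 20 mm high, and the tab leaves the opening above it. Next I'll move over for a closer look with the wrist camera.

Call:
step_arm(plan=[[0,0,-0.005,-0.115,0.087],[0,0,-0.005,-0.115,0.087],[0,0,-0.005,-0.115,0.087],[0,0,-0.005,-0.115,0.087],[0,0,-0.005,-0.115,0.087],[0,0,-0.005,-0.115,0.087],[0,0,-0.005,-0.115,0.087],[0,0,-0.005,-0.115,0.087],[0,0,-0.005,-0.115,0.087],[0,0,-0.005,-0.115,0.087],[0,0,-0.005,-0.115,0.087]])

```text
t: 1.02
position: [0.1893, -0.5951, 0.2416]
orientation: [-0.001, 0.704, 0.71, 0.0]
ft_force: [-0.2, -0.6, -0.7]
opening: 1.001
grip_force: 0.0
```

Call:
step_arm(plan=[[0.034,0.021,0,0,0.087],[0.034,0.021,0,0,0.087],[0.034,0.021,0,0,0.087],[0.034,0.021,0,0,0.087],[0.034,0.021,0,0,0.087],[0.034,0.021,0,0,0.087],[0.034,0.021,0,0,0.087],[0.034,0.021,0,0,0.087],[0.034,0.021,0,0,0.087],[0.034,0.021,0,0,0.087]])

```text
t: 1.85
position: [0.3991, -0.2532, 0.2418]
orientation: [-0.0, 0.707, 0.708, 0.0]
ft_force: [0.6, -0.8, -0.7]
opening: 1.0
grip_force: 0.0
```

Call:
step_arm(plan=[[0.034,0.021,0,0,0.087],[0.034,0.021,0,0,0.087],[0.034,0.021,0,0,0.087],[0.034,0.021,0,0,0.087],[0.034,0.021,0,0,0.087],[0.034,0.021,0,0,0.087],[0.034,0.021,0,0,0.087],[0.034,0.021,0,0,0.087],[0.034,0.021,0,0,0.087],[0.034,0.021,0,0,0.087],[0,0,0,0,0.087],[0,0,0,0,0.087]])

```text
t: 2.85
position: [0.6081, 0.0872, 0.241]
orientation: [-0.0, 0.705, 0.709, -0.001]
ft_force: [-0.4, -0.2, -0.2]
opening: 0.997
grip_force: 0.0
```

```bash
python3 - <<'E'
from h import *
s=readout.read_state();print(s['t'],s['position'],s['orientation'],s['qpos'])
im,d,p=grab('wrist');save('w1',im);np.savez('w1',im=im,d=d,W=cloud(d,p))
print(p)
E
```

```text
2.85 [0.60807311 0.08718633 0.24098853] [-4.00891477e-04  7.05018346e-01  7.09188727e-01 -5.65924082e-04] [-3.91191364e-02  4.59160930e-01  1.39553271e+00 -3.02688344e-04
  1.28825528e+00 -4.49323702e-02]
{'fx': 354.287775258225, 'fy': 354.287775258225, 'cx': 321.9437499026204, 'cy': 241.46619871005242, 'k1': -0.052771295782139266, 'extrinsics': array([[ 9.99981302e-01,  5.89512173e-03, -1.62608785e-03,
        -6.07584192e-01],
       [-6.11490121e-03,  9.60970909e-01, -2.76581851e-01,
        -3.26231661e-02],
       [-6.78605584e-05,  2.76586622e-01,  9.60988988e-01,
        -4.65677449e-01],
       [ 0.00000000e+00,  0.00000000e+00,  0.00000000e+00,
         1.00000000e+00]])}
```

View pics/w1.png

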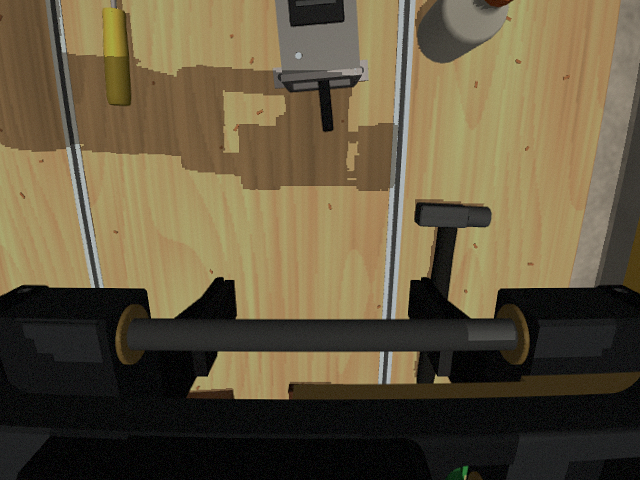

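The wrist picture shows the charger's front at the top, around (320,75). The tab runs from (322,85) down to its tip at (327,131). The mallet is at (450,215) and well clear. Next I'll measure edges by casting rays onto planes at known heights.

```bash
cat >> h.py <<'E'
def ray(uv,p,z):
    uv=np.atleast_2d(np.asarray(uv,float))
    K=np.array([[p['fx'],0,p['cx']],[0,p['fy'],p['cy']],[0,0,1]])
    n=cv2.undistortPoints(uv[:,None],K,np.array([p['k1'],0,0,0]))[:,0]
    T=np.linalg.inv(p['extrinsics']);D=np.c_[n[:,0],-n[:,1],-np.ones(len(n))]@T[:3,:3].T
    o=T[:3,3];return o+D*((z-o[2])/D[:,2])[:,None]
def axis(m,p,z):
    # mid-line and edges of a mask region row by row -> world pts
    L=[];R=[]
    for v in np.where(m.any(1))[0]:
        u=np.where(m[v])[0];L.append((u[0]-.5,v));R.append((u[-1]+.5,v))
    return ray(L,p,z),ray(R,p,z)
E
python3 - <<'E'
from h import *
f=np.load('w1.npz');im,d,W=f['im'],f['d'],f['W'];p=imaging.camera_params('wrist')
g=im.max(-1).astype(int)
m=np.zeros((480,640),np.uint8);m[92:140,305:345]=(g[92:140,305:345]<45)
n,l,st,c=cv2.connectedComponentsWithStats(m);k=1+np.argmax(st[1:,4]);m=l==k;print('tab bbox',st[k])
mm=m.copy();mm[st[k][1]+st[k][3]-3:]=0
L,R=axis(mm,p,.046)
for n,P in(('L',L),('R',R),('mid',(L+R)/2)):
    print(n,np.polyfit(P[:,1]-.2,P[:,0],1),P[[0,-1],:2])
v=st[k][1]+st[k][3];print('tip', ray([[st[k][0]+st[k][2]/2,v]],p,.046),ray([[st[k][0]+st[k][2]/2,v]],p,.026))
for v in (30,40,50,60,64,68): 
    r=g[v,260:380];print(v,r[::3].tolist())
print(g[60:96:1,300].tolist(),g[60:96,345].tolist())
E
```

```text
tab bbox [319  92  14  40 416]
L [-0.11095262  0.60351728] [[0.60221197 0.21040535]
 [0.60650331 0.1745004 ]]
R [-0.10235978  0.61478034] [[0.61358889 0.21044949]
 [0.61708543 0.1745466 ]]
mid [-0.10665831  0.60914889] [[0.60790043 0.21042742]
 [0.61179437 0.1745235 ]]
tip [[0.61023445 0.17042963 0.046     ]] [[0.61040515 0.1708406  0.026     ]]
30 [168, 165, 165, 166, 166, 166, 125, 116, 120, 117, 118, 118, 116, 121, 118, 120, 119, 115, 119, 118, 117, 116, 116, 119, 119, 117, 115, 118, 117, 119, 122, 118, 120, 166, 168, 166, 169, 166, 167, 167]
40 [164, 167, 165, 166, 164, 165, 147, 116, 115, 115, 121, 115, 116, 119, 120, 115, 121, 122, 117, 117, 116, 119, 118, 119, 121, 118, 118, 121, 118, 117, 119, 124, 118, 169, 166, 167, 168, 168, 168, 166]
50 [166, 169, 167, 169, 163, 165, 168, 115, 117, 121, 121, 118, 119, 118, 119, 120, 119, 117, 117, 114, 119, 120, 118, 119, 121, 119, 117, 118, 121, 120, 118, 119, 118, 152, 168, 169, 169, 167, 166, 169]
60 [165, 170, 166, 168, 165, 163, 165, 118, 117, 118, 121, 123, 120, 121, 119, 118, 122, 121, 114, 118, 121, 121, 124, 121, 117, 121, 122, 119, 119, 120, 120, 120, 124, 121, 153, 157, 168, 170, 171, 170]
64 [167, 164, 166, 167, 169, 167, 165, 126, 117, 119, 118, 121, 125, 120, 121, 121, 120, 122, 119, 120, 121, 120, 121, 122, 123, 119, 120, 123, 120, 120, 120, 121, 123, 125, 158, 157, 169, 165, 165, 169]
68 [168, 168, 165, 166, 150, 155, 151, 135, 117, 119, 122, 120, 120, 120, 120, 122, 121, 120, 121, 119, 120, 121, 121, 122, 116, 117, 117, 117, 117, 125, 114, 128, 151, 155, 60, 156, 149, 165, 169, 168]
[119, 117, 117, 117, 120, 121, 119, 120, 118, 123, 81, 67, 69, 97, 95, 97, 97, 97, 96, 96, 50, 34, 46, 75, 96, 93, 97, 94, 85, 50, 32, 45, 95, 108, 108, 107] [119, 120, 121, 121, 120, 123, 120, 119, 118, 154, 163, 162, 163, 163, 168, 101, 38, 36, 37, 75, 103, 95, 96, 99, 89, 58, 29, 46, 87, 111, 109, 109, 108, 109, 103, 109]
```

```bash
python3 - <<'E'
from h import *
f=np.load('w1.npz');im=f['im'];p=imaging.camera_params('wrist');g=im.max(-1).astype(float)
Lp=[];Rp=[]
for v in range(5,66):
    w=g[v,262:300];i=np.where(w<140)[0][0]; Lp.append((262+i-1+(w[i-1]-140)/(w[i-1]-w[i])  ,v))
    w=g[v,340:378];i=np.where(w>142)[0][0]; Rp.append((340+i-1+(142-w[i-1])/(w[i]-w[i-1]),v))
for n,P in(('L',Lp),('R',Rp)):
    X=ray(P,p,.076);k=np.polyfit(X[:,1]-.22,X[:,0],1);k=np.polyfit(*X[abs(np.polyval(k,X[:,1]-.22)-X[:,0])<.002][:,[1,0]].T-np.array([[.22],[0]]),1);print(n,k)
front=ray([[300,69.8],[345,68.5],[320,69.3]],p,.076);print(front)
# heights on front plane through mean front, for columns
T=np.linalg.inv(p['extrinsics']);o=T[:3,3]
def onfront(u,v,y0):
    q=ray([[u,v]],p,0)[0];t=(y0-o[1])/(q[1]-o[1]);return o+t*(q-o)
for u in (290,300,310,340,345):
    y0=.2195+ (0)
    print(u,[(v,round(1e3*onfront(u,v,y0)[2],1),int(g[v,u])) for v in range(68,94)])
E
```

```text
L [-0.08579747  0.56805471]
R [-0.08684052  0.64207784]
[[0.58509567 0.2265018  0.076     ]
 [0.62749001 0.22779925 0.076     ]
 [0.60394896 0.22697699 0.076     ]]
290 [(68, np.float64(123.3), 122), (69, np.float64(119.0), 122), (70, np.float64(114.6), 84), (71, np.float64(110.1), 69), (72, np.float64(105.4), 70), (73, np.float64(100.6), 68), (74, np.float64(95.7), 96), (75, np.float64(90.6), 96), (76, np.float64(85.3), 97), (77, np.float64(79.9), 94), (78, np.float64(74.3), 97), (79, np.float64(68.6), 99), (80, np.float64(62.6), 99), (81, np.float64(56.4), 46), (82, np.float64(50.0), 38), (83, np.float64(43.4), 42), (84, np.float64(36.6), 38), (85, np.float64(29.5), 38), (86, np.float64(22.1), 38), (87, np.float64(14.4), 28), (88, np.float64(6.5), 34), (89, np.float64(-1.7), 26), (90, np.float64(-10.3), 26), (91, np.float64(-19.3), 19), (92, np.float64(-28.6), 69), (93, np.float64(-38.3), 105)]
300 [(68, np.float64(123.3), 118), (69, np.float64(119.0), 123), (70, np.float64(114.6), 81), (71, np.float64(110.1), 67), (72, np.float64(105.4), 69), (73, np.float64(100.6), 97), (74, np.f
[... 2110 characters left out ...]
.7), 154), (70, np.float64(115.4), 163), (71, np.float64(110.9), 162), (72, np.float64(106.2), 163), (73, np.float64(101.5), 163), (74, np.float64(96.5), 168), (75, np.float64(91.5), 101), (76, np.float64(86.3), 38), (77, np.float64(80.9), 36), (78, np.float64(75.3), 37), (79, np.float64(69.6), 75), (80, np.float64(63.6), 103), (81, np.float64(57.5), 95), (82, np.float64(51.1), 96), (83, np.float64(44.6), 99), (84, np.float64(37.8), 89), (85, np.float64(30.7), 58), (86, np.float64(23.4), 29), (87, np.float64(15.8), 46), (88, np.float64(7.9), 87), (89, np.float64(-0.3), 111), (90, np.float64(-8.8), 109), (91, np.float64(-17.6), 109), (92, np.float64(-26.9), 108), (93, np.float64(-36.5), 109)]
```

Measured so far:
- **Charger:** axis slope dx/dy = −0.086, mouth at y ≈ 0.219.
- **Tab:** slope −0.106, tip at (0.611, 0.170).

Next I'll turn to match the tab and come down over it.

Call:
step_arm(plan=[[0,0,0.01,-0.1,0.045],[0.0107,0.0013,0.01,0,0.045],[0.0107,0.0013,0.015,0,0.045],[0.0107,0.0013,0.015,0,0.045],[0.0107,0.0014,0.015,0,0.045],[0.0107,0.0014,0.015,0,0.045],[0.0107,0.0014,0.015,0,0.045],[0.0107,0.0013,0.015,0,0.045],[0.0107,0.0013,0.015,0,0.045],[0.0107,0.0013,0.015,0,0.045],[0.0107,0.0013,0.015,0,0.045],[0,0,0.0,0,0.045]])

```text
t: 3.9
position: [0.6071, 0.1938, 0.0833]
orientation: [-0.003, 0.671, 0.742, -0.002]
ft_force: [-0.8, -0.8, -0.9]
opening: 0.519
grip_force: 0.0
```

```bash
python3 - <<'E'
from h import *
s=readout.read_state();print(s['t'],s['position'],s['orientation'],s['ft_force'],s['moment'])
im,d,p=grab('wrist')
save('w2',im)
E
```

```text
3.9 [0.60705163 0.19382597 0.08333359] [-0.00260279  0.670563    0.74184383 -0.00249389] [-0.84925751 -0.81318126 -0.85359124] [-0.00190911 -0.07670134  0.02662261]
```

View pics/w2.png

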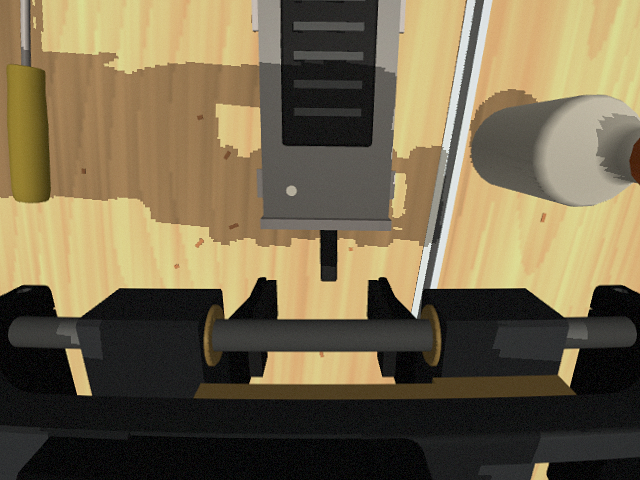

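The tab spans (320–337, 232–281), centred near column 328. The fingers are centred near column 322 but sit higher up. I'll check the tab position once more from this closer view.

```bash
python3 - <<'E'
from h import *
p=imaging.camera_params('wrist');im=cv2.imread('pics/w2.png')[...,::-1];g=im.max(-1).astype(int)
m=np.zeros((480,640),np.uint8);m[236:276,310:348]=g[236:276,310:348]<60
L,R=axis(m>0,p,.046);M=(L+R)/2
k=np.polyfit(M[:,1]-.195,M[:,0],1);print('mid',k,'thick',np.median(R[:,0]-L[:,0]),M[[0,-1],:2])
for z in(.046,.026):print('tip',ray([[329,281.5]],p,z))
print(g[205:240,290].tolist(),g[270:290,328].tolist());print([(v,ray([[290,v]],p,.076)[0][:2].round(4).tolist()) for v in(217,220,229)])
X=[]
for v in range(100,215,3):
    r=g[v]; 
    u=np.where(abs(np.diff(r[255:270]))>20)[0]
E
```

```text
mid [-0.10702741  0.61184918] thick 0.011130493866975288 [[0.61065187 0.20619146]
 [0.61370908 0.17762672]]
tip [[0.61459522 0.17271531 0.046     ]]
tip [[0.6157585  0.16450555 0.026     ]]
[89, 90, 92, 89, 90, 93, 91, 91, 88, 88, 90, 91, 83, 67, 97, 122, 118, 119, 118, 121, 118, 120, 118, 116, 125, 150, 147, 148, 144, 149, 148, 146, 146, 145, 144] [42, 38, 39, 43, 34, 41, 44, 43, 41, 36, 34, 131, 232, 221, 219, 221, 221, 220, 220, 220]
[(217, [0.5855, 0.2235]), (220, [0.5856, 0.2217]), (229, [0.5861, 0.2162])]
```

Call:
step_arm(plan=[[0.001,0.0015,0.008,0,0.045],[0.001,0.0015,0.01,0,0.045],[0,0,0.01,0,0.045],[0,0,0.01,0,0.045],[0,0,0.01,0,0.045],[0,0,0.01,0,0.045],[0,0,0.007,0,0.045],[0,0,0,0,0.045],[0,0,0,0,0.045]])

```text
t: 4.7
position: [0.6127, 0.1953, 0.0212]
orientation: [-0.0, 0.67, 0.742, -0.0]
ft_force: [-0.1, -0.1, -0.8]
opening: 0.512
grip_force: 0.0
```

Call:
step_arm(plan=[[0,0,0,0,0.02],[0,0,0,0,0.0],[0,0,0,0,0.0],[0,0,0,0,0.0],[0,0,0,0,0.0],[0,0,0,0,0.0]], newtons=30)

```text
t: 5.2
position: [0.6133, 0.1954, 0.0223]
orientation: [0.0, 0.67, 0.742, 0.0]
ft_force: [-0.1, -0.1, 0.3]
opening: 0.149
grip_force: 0.0
```

```bash
python3 - <<'E'
from h import *
s=readout.read_state();print(s)
E
```

```text
{'t': 5.2, 'qpos': array([ 1.35081266e-01,  7.58915749e-01,  1.50265971e+00, -1.94073039e-05,
        8.79494165e-01,  3.30375308e-02]), 'qvel': array([-3.60003838e-05,  1.15882357e-03,  1.92546722e-03, -1.41267525e-03,
       -1.02479546e-03,  4.33954871e-04]), 'effort': array([ 6.98195836e-04, -4.87029934e+01, -1.27307922e+01,  5.98116824e-02,
        3.20065522e-02,  1.25997249e-04]), 'position': array([0.61328379, 0.19536605, 0.02227112]), 'orientation': array([1.74453259e-04, 6.70119729e-01, 7.42252976e-01, 1.94967698e-04]), 'ft_force': array([-0.05570422, -0.13729132,  0.27704352]), 'moment': array([-7.97686576e-05, -1.22065871e-01, -1.48922720e-02]), 'grip_force': 0.0, 'opening': 0.1488566061580995}
```

Call:
step_arm(plan=[[0,0,0,0,0.0],[0,0,0,0,0.0],[0,0,0,0,0.0]], newtons=40)

```text
t: 5.45
position: [0.6131, 0.1953, 0.022]
orientation: [-0.0, 0.67, 0.742, -0.0]
ft_force: [0.6, 0.3, -1.0]
opening: 0.013
grip_force: 0.0
```

Call:
step_arm(plan=[[0,0,-0.002,0,0.0],[0,0,-0.002,0,0.0],[0,0,0,0,0.0]])

```text
t: 5.7
position: [0.6136, 0.1954, 0.0265]
orientation: [0.0, 0.67, 0.742, 0.0]
ft_force: [1.1, 0.1, -0.0]
opening: 0.004
grip_force: 0.0
```

Call:
step_arm(plan=[[0,0,-0.002,0,0.0],[0,0,-0.002,0,0.0],[0,0,0,0,0.0]])

```text
t: 5.95
position: [0.6135, 0.1954, 0.0305]
orientation: [0.0, 0.67, 0.742, 0.0]
ft_force: [-0.4, -0.6, 0.1]
opening: 0.004
grip_force: 0.0
```

Call:
step_arm(plan=[[0,0,-0.002,0,0.0],[0,0,0,0,0.0]])

```text
t: 6.12
position: [0.6134, 0.1954, 0.0323]
orientation: [0.0, 0.67, 0.742, 0.0]
ft_force: [-0.5, 0.4, -0.5]
opening: 0.006
grip_force: 0.0
```

The fingers closed on nothing, so I need to look.

```bash
python3 - <<'E'
from h import *
a,_,p=grab('wrist');b,_,_=grab('side');
c=np.hstack([cv2.resize(a[150:400,230:430],(400,500)),cv2.resize(b[150:230,280:344],(400,500))])
save('w3',c)
E
```

```text
(no output)
```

View pics/w3.png

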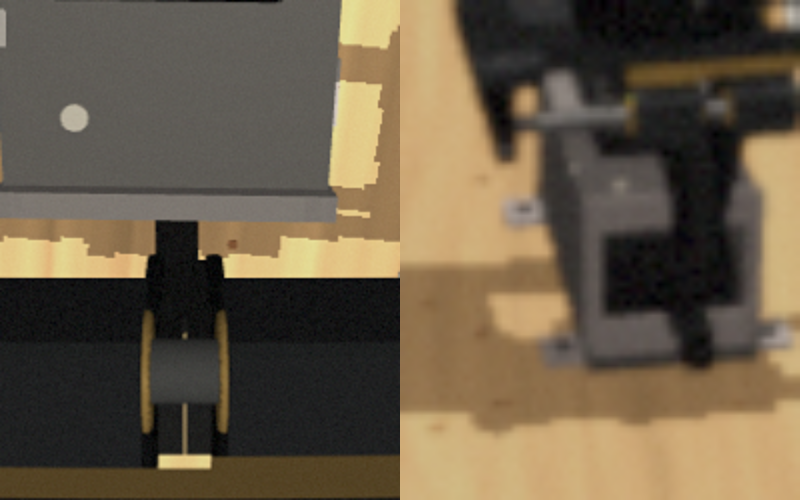

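The fingers are at the tab's place in the image, yet they shut completely. I'll project the reported TCP into the picture and compare it with the depth around the tab.

```bash
python3 - <<'E'
from h import *
s=readout.read_state();print(s['position'],s['opening'])
im,d,p=grab('wrist');W=cloud(d,p);E=p['extrinsics']
def proj(X):
    c=E[:3,:3]@X+E[:3,3];x,y=c[0]/-c[2],-c[1]/-c[2];k=1+p['k1']*(x*x+y*y);return p['fx']*x*k+p['cx'],p['fy']*y*k+p['cy'],-c[2]
t=s['position']
print('tcp',proj(t),'tcp+9.5 fwd',proj(t+[0,.0095,0]),'30 up',proj(t+[0,.0095,.03]))
print('tabtop at y .21,.2,.18',[np.round(proj(np.array([x,y,.046])),3) for x,y in((.6105,.21),(.6115,.2),(.613,.18))])
for v in range(256,300,3): print(v,[np.round(1e3*W[v,u]).tolist() for u in(306,312,318,326,332,338)])
im,d,p=grab('side');W=cloud(d,p)
E
```

```text
[0.61316711 0.19533497 0.03205395] 0.008960701177111301
tcp (np.float64(322.79957787873434), np.float64(273.9443681479582), np.float64(0.21005814808428547)) tcp+9.5 fwd (np.float64(324.4625056343061), np.float64(258.8538569974922), np.float64(0.207446554292528)) 30 up (np.float64(324.8697931753519), np.float64(278.0864717128909), np.float64(0.17861479315933532))
tabtop at y .21,.2,.18 [array([3.20745e+02, 2.57725e+02, 1.93000e-01]), array([3.20719e+02, 2.74998e+02, 1.95000e-01]), array([3.19797e+02, 3.07950e+02, 2.01000e-01])]
256 [[603.0, 222.0, 80.0], [606.0, 222.0, 79.0], [608.0, 222.0, 80.0], [612.0, 223.0, 81.0], [614.0, 223.0, 81.0], [617.0, 223.0, 81.0]]
259 [[603.0, 220.0, 80.0], [606.0, 220.0, 80.0], [608.0, 221.0, 82.0], [612.0, 221.0, 79.0], [614.0, 221.0, 80.0], [617.0, 222.0, 80.0]]
262 [[602.0, 190.0, -0.0], [606.0, 207.0, 45.0], [609.0, 207.0, 45.0], [614.0, 208.0, 46.0], [620.0, 192.0, -1.0], [624.0, 193.0, 0.0]]
265 [[602.0, 187.0, -3.0], [606.0, 204.0, 43.0], [609.0, 205.0, 44.0], [614.0, 206.0, 44.0], [620.0, 190.0, -1.0], [624.0, 190.0, -1.0]]
268 [[603.0, 186.0, 
[... 786 characters left out ...]
, 208.0, 75.0]]
286 [[604.0, 206.0, 77.0], [607.0, 205.0, 75.0], [610.0, 205.0, 74.0], [614.0, 206.0, 74.0], [616.0, 206.0, 74.0], [619.0, 208.0, 79.0]]
289 [[604.0, 206.0, 81.0], [607.0, 205.0, 78.0], [610.0, 205.0, 78.0], [613.0, 206.0, 78.0], [616.0, 206.0, 77.0], [619.0, 208.0, 81.0]]
292 [[604.0, 206.0, 84.0], [607.0, 205.0, 81.0], [610.0, 205.0, 81.0], [613.0, 205.0, 80.0], [616.0, 206.0, 81.0], [619.0, 208.0, 84.0]]
295 [[605.0, 207.0, 88.0], [607.0, 206.0, 86.0], [610.0, 205.0, 84.0], [613.0, 206.0, 84.0], [616.0, 206.0, 84.0], [618.0, 208.0, 88.0]]
298 [[605.0, 207.0, 91.0], [607.0, 205.0, 87.0], [610.0, 205.0, 87.0], [613.0, 206.0, 88.0], [616.0, 205.0, 86.0], [618.0, 208.0, 91.0]]
```

```bash
python3 - <<'E'
from h import *
im,d,p=grab('side');W=cloud(d,p)
for v in range(170,212,2): print(v,[np.round(1e3*W[v,u]).tolist()+[int(im[v,u].max())] for u in(322,325,328,331,334)])
print(readout.read_state()['position'])
E
```

```text
170 [[595.0, 153.0, 151.0, 32], [603.0, 156.0, 149.0, 35], [610.0, 158.0, 147.0, 40], [620.0, 180.0, 135.0, 31], [625.0, 160.0, 146.0, 39]]
172 [[596.0, 157.0, 143.0, 30], [603.0, 157.0, 143.0, 24], [615.0, 200.0, 119.0, 20], [621.0, 183.0, 128.0, 6], [628.0, 187.0, 126.0, 70]]
174 [[598.0, 184.0, 123.0, 19], [605.0, 181.0, 124.0, 14], [614.0, 190.0, 119.0, 27], [620.0, 182.0, 123.0, 15], [629.0, 189.0, 119.0, 97]]
176 [[598.0, 184.0, 117.0, 39], [606.0, 185.0, 116.0, 17], [613.0, 182.0, 117.0, 26], [621.0, 184.0, 116.0, 15], [636.0, 255.0, 76.0, 88]]
178 [[599.0, 189.0, 108.0, 54], [606.0, 183.0, 112.0, 14], [613.0, 183.0, 111.0, 28], [621.0, 183.0, 111.0, 16], [636.0, 248.0, 74.0, 79]]
180 [[600.0, 198.0, 98.0, 68], [606.0, 181.0, 107.0, 6], [614.0, 188.0, 103.0, 23], [621.0, 184.0, 105.0, 22], [633.0, 224.0, 82.0, 103]]
182 [[602.0, 219.0, 80.0, 89], [606.0, 182.0, 101.0, 16], [614.0, 186.0, 98.0, 18], [621.0, 184.0, 99.0, 21], [634.0, 227.0, 74.0, 97]]
184 [[602.0, 219.0, 74.0, 91], [606.0, 180.0, 96.0, 11], [614.0, 188.0, 91.0, 24], [621.0, 184.0, 93.0, 30], [634.0, 226.0, 69.0,
[... 1093 characters left out ...]
3.0, 223.0, 16.0, 89], [606.0, 175.0, 46.0, 29], [613.0, 170.0, 49.0, 34], [626.0, 219.0, 18.0, 94], [635.0, 229.0, 11.0, 94]]
204 [[602.0, 222.0, 11.0, 96], [606.0, 173.0, 41.0, 31], [614.0, 177.0, 39.0, 24], [626.0, 217.0, 13.0, 94], [634.0, 219.0, 12.0, 95]]
206 [[603.0, 224.0, 4.0, 69], [606.0, 178.0, 32.0, 24], [614.0, 171.0, 36.0, 4], [627.0, 226.0, 1.0, 60], [635.0, 228.0, 0.0, 58]]
208 [[602.0, 220.0, -0.0, 91], [606.0, 171.0, 30.0, 85], [614.0, 171.0, 30.0, 37], [627.0, 223.0, -3.0, 127], [634.0, 216.0, 1.0, 129]]
210 [[602.0, 210.0, -1.0, 137], [610.0, 209.0, 0.0, 133], [617.0, 204.0, 3.0, 129], [625.0, 206.0, 1.0, 140], [634.0, 212.0, -3.0, 139]]
[0.613024   0.195348   0.03186161]
```

Both depth views put the fingertips at z ≈ 0.067 while the TCP is reported at 0.032. The real tips are therefore about 35 mm higher than reported, and x and y agree. The fingers closed above the tab. I'll open, come down further and watch the force.

Call:
step_arm(plan=[[0,-0.001,0,0,0.045],[0,0,0,0,0.045],[0,0,0,0,0.045],[0,0,0,0,0.045],[0,0,0,0,0.045],[0,0,0.004,0,0.045],[0,0,0.006,0,0.045],[0,0,0.006,0,0.045],[0,0,0.006,0,0.045],[0,0,0.006,0,0.045],[0,0,0,0,0.045]])

```text
t: 7.28
position: [0.6108, 0.195, 0.002]
orientation: [-0.001, 0.67, 0.742, -0.001]
ft_force: [0.1, -0.5, 0.3]
opening: 0.518
grip_force: 0.0
```

```bash
python3 - <<'E'
from h import *
s=readout.read_state();print(s['position'],s['ft_force'],s['opening'])
im,d,p=grab('side');W=cloud(d,p)
for v in range(190,212,2): print(v,[np.round(1e3*W[v,u]).tolist() for u in(312,315,318,321,335,338,341,344)])
im,d,p=grab('wrist');W=cloud(d,p);
for v in range(256,292,5): print(v,[np.round(1e3*W[v,u]).tolist() for u in range(260,392,9)])
E
```

```text
[0.61077875 0.19499946 0.00203857] [ 0.14120446 -0.5363848   0.33656523] 0.5182458074614551
190 [[577.0, 243.0, 43.0], [581.0, 178.0, 80.0], [593.0, 236.0, 46.0], [601.0, 241.0, 43.0], [633.0, 190.0, 72.0], [640.0, 191.0, 71.0], [663.0, 308.0, 2.0], [671.0, 302.0, 5.0]]
192 [[577.0, 235.0, 41.0], [581.0, 183.0, 72.0], [592.0, 231.0, 43.0], [600.0, 229.0, 44.0], [633.0, 192.0, 65.0], [640.0, 185.0, 68.0], [662.0, 302.0, -1.0], [669.0, 290.0, 5.0]]
194 [[577.0, 235.0, 35.0], [581.0, 178.0, 69.0], [593.0, 234.0, 35.0], [600.0, 226.0, 40.0], [633.0, 189.0, 60.0], [640.0, 186.0, 62.0], [661.0, 288.0, 1.0], [670.0, 295.0, -4.0]]
196 [[577.0, 231.0, 31.0], [581.0, 180.0, 61.0], [592.0, 231.0, 31.0], [600.0, 227.0, 33.0], [632.0, 181.0, 59.0], [640.0, 185.0, 56.0], [660.0, 278.0, 0.0], [668.0, 281.0, -2.0]]
198 [[577.0, 236.0, 22.0], [581.0, 178.0, 57.0], [593.0, 235.0, 22.0], [601.0, 233.0, 23.0], [633.0, 186.0, 50.0], [641.0, 190.0, 47.0], [659.0, 274.0, -4.0], [666.0, 265.0, 2.0]]
200 [[577.0, 234.0, 17.0], [581.0, 182.0, 49.0], [591.0, 217.0, 27.0], [600.0, 223.0, 23.0], [633.0, 192.0, 4
[... 2928 characters left out ...]
, 81.0], [631.0, 225.0, 81.0]]
286 [[581.0, 204.0, 48.0], [585.0, 203.0, 45.0], [585.0, 183.0, -1.0], [596.0, 219.0, 81.0], [599.0, 219.0, 80.0], [602.0, 220.0, 80.0], [605.0, 220.0, 81.0], [609.0, 221.0, 81.0], [612.0, 221.0, 80.0], [615.0, 221.0, 80.0], [618.0, 222.0, 81.0], [622.0, 222.0, 80.0], [625.0, 222.0, 81.0], [628.0, 223.0, 80.0], [631.0, 223.0, 81.0]]
291 [[582.0, 204.0, 55.0], [586.0, 203.0, 50.0], [585.0, 180.0, -0.0], [591.0, 180.0, -1.0], [596.0, 181.0, -1.0], [602.0, 181.0, -2.0], [606.0, 203.0, 45.0], [610.0, 203.0, 45.0], [615.0, 203.0, 44.0], [624.0, 184.0, -1.0], [629.0, 184.0, -1.0], [635.0, 185.0, -1.0], [632.0, 203.0, 40.0], [635.0, 208.0, 51.0], [638.0, 209.0, 53.0]]
```

The tips are at about z = 0.040 and straddle the tab, with fingers at x ≈ 583 and 636 mm. I'll descend another 18 mm and grip.

Call:
step_arm(plan=[[0,0.001,0.003,0,0.045],[0,0,0.003,0,0.045],[0,0,0.003,0,0.045],[0,0,0.003,0,0.045],[0,0,0.003,0,0.045],[0,0,0.003,0,0.045],[0,0,0,0,0.045]])

```text
t: 7.97
position: [0.6125, 0.1952, -0.0148]
orientation: [-0.0, 0.67, 0.742, -0.001]
ft_force: [0.7, -0.3, 0.0]
opening: 0.516
grip_force: 0.0
```

Call:
step_arm(plan=[[0,0,0,0,0.02],[0,0,0,0,0.005],[0,0,0,0,0.0],[0,0,0,0,0.0],[0,0,0,0,0.0],[0,0,0,0,0.0],[0,0,0,0,0.0]], newtons=40)

```text
t: 8.55
position: [0.6124, 0.1952, -0.0139]
orientation: [-0.0, 0.67, 0.742, -0.001]
ft_force: [-1.8, -0.5, 0.9]
opening: 0.129
grip_force: 39.9
```

The tab is held with an opening of 11 mm and 40 N. Next I'll lift in small steps and watch the vertical force for the lintel.

Call:
step_arm(plan=[[0,0,-0.002,0,0.0],[0,0,-0.002,0,0.0],[0,0,-0.002,0,0.0],[0,0,-0.002,0,0.0],[0,0,0,0,0.0]])

```text
t: 8.97
position: [0.613, 0.1953, -0.006]
orientation: [0.0, 0.67, 0.742, -0.0]
ft_force: [-0.2, -0.2, -4.2]
opening: 0.136
grip_force: 40.0
```

Call:
step_arm(plan=[[0,0,-0.002,0,0.0],[0,0,-0.002,0,0.0],[0,0,0,0,0.0]])

```text
t: 9.22
position: [0.6134, 0.1953, -0.0017]
orientation: [0.0, 0.67, 0.742, 0.0]
ft_force: [-1.1, 0.1, -4.7]
opening: 0.135
grip_force: 40.0
```

Call:
step_arm(plan=[[0,0,-0.001,0,0.0],[0,0,-0.001,0,0.0],[0,0,0,0,0.0]])

```text
t: 9.47
position: [0.6133, 0.1954, 0.0002]
orientation: [0.0, 0.67, 0.742, 0.0]
ft_force: [-1.0, 0.2, -5.5]
opening: 0.131
grip_force: 40.0
```

Call:
step_arm(plan=[[0,0,-0.001,0,0.0],[0,0,0,0,0.0]])

```text
t: 9.63
position: [0.6133, 0.1954, 0.0011]
orientation: [0.0, 0.67, 0.742, 0.0]
ft_force: [-0.2, 0.3, -4.4]
opening: 0.134
grip_force: 40.0
```

Call:
step_arm(plan=[[0,0,-0.001,0,0.0],[0,0,-0.001,0,0.0],[0,0,0,0,0.0]])

```text
t: 9.88
position: [0.6133, 0.1954, 0.0032]
orientation: [0.0, 0.67, 0.742, 0.0]
ft_force: [-0.8, 0.1, -4.3]
opening: 0.133
grip_force: 40.0
```

Call:
step_arm(plan=[[0,0,-0.001,0,0.0],[0,0,0,0,0.0]])

```text
t: 10.05
position: [0.6132, 0.1954, 0.0041]
orientation: [0.0, 0.67, 0.742, 0.0]
ft_force: [0.7, 0.4, -4.1]
opening: 0.138
grip_force: 40.0
```

Call:
step_arm(plan=[[0,0,-0.001,0,0.0],[0,0,0,0,0.0]])

```text
t: 10.22
position: [0.6132, 0.1953, 0.0051]
orientation: [0.0, 0.67, 0.742, 0.0]
ft_force: [-0.2, 0.3, -4.2]
opening: 0.134
grip_force: 40.0
```

```bash
python3 - <<'E'
from h import *
s=readout.read_state();print(s['position'],s['ft_force'],s['moment'])
im,d,p=grab('side');save('s4',cv2.resize(im[150:230,280:380],(750,600),interpolation=cv2.INTER_CUBIC))
E
```

```text
[0.61324354 0.19533748 0.00512693] [-0.18801166  0.2660742  -4.24784247] [-0.29132826 -0.10043249 -0.01243713]
```

View pics/s4.png

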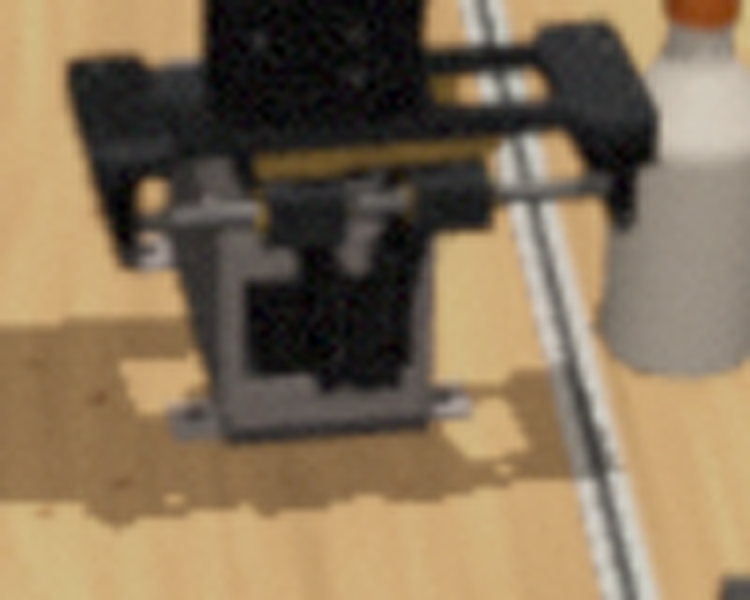

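The fingers hold the tab, which is now lifted about 19 mm in front of the opening; sill is at crop row ≈375. There is no lintel contact yet, so I'll continue.

Call:
step_arm(plan=[[0,0,-0.001,0,0.0],[0,0,0,0,0.0]])

```text
t: 10.43
position: [0.6132, 0.1953, 0.0061]
orientation: [0.0, 0.67, 0.742, 0.0]
ft_force: [-1.1, 0.7, -4.2]
opening: 0.132
grip_force: 40.0
```

Call:
step_arm(plan=[[0,0,-0.001,0,0.0],[0,0,0,0,0.0]])

```text
t: 10.6
position: [0.6132, 0.1953, 0.0071]
orientation: [0.0, 0.67, 0.742, 0.0]
ft_force: [-0.7, -0.2, -4.7]
opening: 0.131
grip_force: 40.0
```

Call:
step_arm(plan=[[0,0,-0.001,0,0.0],[0,0,0,0,0.0]])

```text
t: 10.77
position: [0.6132, 0.1953, 0.0081]
orientation: [0.0, 0.67, 0.742, 0.0]
ft_force: [-0.6, 0.7, -5.4]
opening: 0.134
grip_force: 40.0
```

Call:
step_arm(plan=[[0,0,-0.001,0,0.0],[0,0,0,0,0.0]])

```text
t: 10.93
position: [0.6132, 0.1954, 0.0091]
orientation: [0.0, 0.67, 0.742, 0.0]
ft_force: [-0.2, 0.1, -6.2]
opening: 0.132
grip_force: 40.0
```

Call:
step_arm(plan=[[0,0,-0.0005,0,0.0],[0,0,0,0,0.0]])

```text
t: 11.1
position: [0.6132, 0.1953, 0.0095]
orientation: [0.0, 0.67, 0.742, 0.0]
ft_force: [-0.1, 0.8, -5.0]
opening: 0.138
grip_force: 40.0
```

Call:
step_arm(plan=[[0,0,-0.0005,0,0.0],[0,0,-0.0005,0,0.0],[0,0,0,0,0.0]])

```text
t: 11.35
position: [0.6132, 0.1954, 0.0106]
orientation: [0.0, 0.67, 0.742, 0.0]
ft_force: [-1.4, 0.8, -4.9]
opening: 0.139
grip_force: 40.0
```

Call:
step_arm(plan=[[0,0,-0.0005,0,0.0],[0,0,-0.0005,0,0.0],[0,0,0,0,0.0]])

```text
t: 11.6
position: [0.6132, 0.1954, 0.0116]
orientation: [0.0, 0.67, 0.742, 0.0]
ft_force: [-0.0, 1.1, -5.1]
opening: 0.133
grip_force: 40.0
```

Call:
step_arm(plan=[[0,0,-0.001,0,0.0],[0,0,0,0,0.0]])

```text
t: 11.77
position: [0.613, 0.1953, 0.0121]
orientation: [-0.0, 0.67, 0.742, -0.0]
ft_force: [0.2, 1.1, -7.2]
opening: 0.132
grip_force: 40.0
```

Call:
step_arm(plan=[[0,0,-0.001,0,0.0],[0,0,0,0,0.0]])

```text
t: 11.93
position: [0.6129, 0.1953, 0.0123]
orientation: [-0.0, 0.67, 0.742, -0.0]
ft_force: [2.7, 0.8, -14.5]
opening: 0.133
grip_force: 40.0
```

```bash
python3 - <<'E'
from h import *
s=readout.read_state();print(s['position'],s['ft_force'],s['moment'])
im,d,p=grab('wrist');W=cloud(d,p)
for v in range(281,345,3): print(v,[np.round(1e3*W[v,u]).tolist() for u in(316,320,324,328)])
im,d,p=grab('side');W=cloud(d,p)
for v in range(186,208,2): print(v,[np.round(1e3*W[v,u]).tolist() for u in(316,319,322,325,328,331)])
E
```

```text
[0.61293598 0.19533854 0.01232038] [  2.71423936   0.79929681 -14.53917315] [-0.20631304 -0.47440606 -0.02076641]
281 [[608.0, 213.0, 67.0], [610.0, 213.0, 67.0], [611.0, 214.0, 68.0], [613.0, 214.0, 67.0]]
284 [[608.0, 212.0, 69.0], [610.0, 212.0, 67.0], [612.0, 213.0, 69.0], [613.0, 212.0, 68.0]]
287 [[608.0, 211.0, 68.0], [610.0, 212.0, 70.0], [612.0, 211.0, 68.0], [613.0, 211.0, 68.0]]
290 [[608.0, 210.0, 69.0], [610.0, 210.0, 69.0], [612.0, 210.0, 68.0], [614.0, 209.0, 67.0]]
293 [[609.0, 208.0, 69.0], [610.0, 209.0, 69.0], [612.0, 209.0, 69.0], [614.0, 209.0, 70.0]]
296 [[609.0, 207.0, 69.0], [610.0, 207.0, 70.0], [612.0, 208.0, 70.0], [614.0, 207.0, 68.0]]
299 [[609.0, 206.0, 71.0], [611.0, 205.0, 68.0], [612.0, 206.0, 70.0], [614.0, 206.0, 69.0]]
302 [[609.0, 204.0, 69.0], [611.0, 204.0, 69.0], [612.0, 205.0, 70.0], [614.0, 205.0, 69.0]]
305 [[609.0, 203.0, 69.0], [611.0, 203.0, 70.0], [613.0, 203.0, 69.0], [614.0, 204.0, 70.0]]
308 [[609.0, 202.0, 70.0], [611.0, 202.0, 70.0], [613.0, 202.0, 69.0], [614.0, 202.0, 69.0]]
311 [[609.0, 201.0, 70.0], [611.0, 201.0, 71.0], [613.0,
[... 1893 characters left out ...]
], [622.0, 182.0, 59.0]]
198 [[587.0, 226.0, 28.0], [598.0, 267.0, 3.0], [599.0, 181.0, 55.0], [614.0, 260.0, 6.0], [613.0, 168.0, 62.0], [622.0, 187.0, 50.0]]
200 [[586.0, 221.0, 25.0], [594.0, 222.0, 24.0], [602.0, 217.0, 27.0], [611.0, 227.0, 20.0], [618.0, 222.0, 23.0], [626.0, 223.0, 22.0]]
202 [[586.0, 217.0, 21.0], [594.0, 221.0, 18.0], [602.0, 218.0, 20.0], [610.0, 217.0, 20.0], [618.0, 217.0, 20.0], [627.0, 226.0, 14.0]]
204 [[586.0, 221.0, 12.0], [594.0, 215.0, 16.0], [602.0, 215.0, 15.0], [610.0, 219.0, 13.0], [618.0, 219.0, 12.0], [627.0, 224.0, 9.0]]
206 [[586.0, 220.0, 7.0], [595.0, 222.0, 5.0], [602.0, 220.0, 6.0], [611.0, 223.0, 4.0], [619.0, 226.0, 2.0], [627.0, 221.0, 5.0]]
```

Contact: fz jumped to −14.5 N at reported z = 0.012. The lintel is at about 66.5 mm, so the sill is at about 22 mm, which agrees with the side depth. I'll back off to the middle of the gap, centre the battery sideways and start drawing it out.

Call:
step_arm(plan=[[0,0,0.0018,0,0.0],[0,0,0.0017,0,0.0],[0,0,0,0,0.0]], newtons=50)

```text
t: 12.28
position: [0.6135, 0.1951, 0.011]
orientation: [0.0, 0.67, 0.742, 0.0]
ft_force: [0.6, -0.9, -2.2]
opening: 0.134
grip_force: 50.0
```

Call:
step_arm(plan=[[-0.002,-0.001,-0.0003,0.006,0.0],[-0.002,-0.001,-0.0003,0.007,0.0],[-0.002,-0.001,-0.0003,0.007,0.0],[0,0,0,0,0.0]])

```text
t: 12.62
position: [0.6107, 0.1887, 0.0113]
orientation: [0.0, 0.678, 0.735, 0.0]
ft_force: [0.3, -0.6, -3.1]
opening: 0.136
grip_force: 50.0
```

Call:
step_arm(plan=[[-0.002,0,-0.0003,0,0.0],[-0.002,0,-0.0003,0,0.0],[0,0,0,0,0.0]])

```text
t: 12.87
position: [0.6112, 0.1846, 0.0115]
orientation: [0.0, 0.678, 0.735, -0.0]
ft_force: [0.1, -0.6, -4.0]
opening: 0.132
grip_force: 50.0
```

Call:
step_arm(plan=[[-0.003,0,0.0003,0,0.0],[-0.003,0,-0.0003,0,0.0],[-0.003,0,-0.0004,0,0.0],[0,0,0,0,0.0]])

```text
t: 13.2
position: [0.6119, 0.1751, 0.0118]
orientation: [0.0, 0.678, 0.735, -0.0]
ft_force: [-0.7, -0.9, -3.5]
opening: 0.133
grip_force: 50.0
```

Call:
step_arm(plan=[[-0.003,0,-0.0004,0,0.0],[-0.003,0,-0.0004,0,0.0],[-0.003,0,-0.0004,0,0.0],[0,0,0,0,0.0]])

```text
t: 13.53
position: [0.6127, 0.1665, 0.0133]
orientation: [0.0, 0.678, 0.735, -0.0]
ft_force: [-1.3, 0.7, -2.4]
opening: 0.133
grip_force: 50.0
```

Call:
step_arm(plan=[[-0.003,0,-0.0004,0,0.0],[-0.003,0,-0.0004,0,0.0],[-0.003,0,-0.0004,0,0.0],[0,0,0,0,0.0]])

```text
t: 13.87
position: [0.6135, 0.1576, 0.0145]
orientation: [0.0, 0.678, 0.735, 0.0]
ft_force: [0.7, 1.5, -2.2]
opening: 0.135
grip_force: 50.0
```

Call:
step_arm(plan=[[-0.004,0,-0.0005,0,0.0],[-0.004,0,-0.0005,0,0.0],[-0.004,0,-0.0006,0,0.0],[0,0,0,0,0.0]])

```text
t: 14.2
position: [0.6145, 0.1452, 0.0161]
orientation: [0.0, 0.678, 0.735, -0.0]
ft_force: [-0.1, 0.2, -1.1]
opening: 0.133
grip_force: 50.0
```

Call:
step_arm(plan=[[-0.004,0,-0.0005,0,0.0],[-0.004,0,-0.0005,0,0.0],[-0.004,0,-0.0006,0,0.0],[0,0,0,0,0.0]])

```text
t: 14.53
position: [0.6154, 0.1333, 0.0177]
orientation: [0.0, 0.678, 0.735, -0.0]
ft_force: [-0.3, 1.3, -0.8]
opening: 0.133
grip_force: 50.0
```

```bash
cat > st.py <<'E'
from h import *
s=readout.read_state();print(s['t'],s['position'],s['ft_force'],s['moment'])
# profile of pack top from wrist depth along centre column
im,d,p=grab('wrist');W=cloud(d,p)
for v in range(200,320,8): print(v,[np.round(1e3*W[v,u]).tolist()+[int(im[v,u].max())] for u in(292,322,352)])
E
python3 st.py
```

```text
14.5333 [0.61544483 0.1332678  0.01768775] [-0.30252593  1.27500215 -0.81677125] [ 0.03450831 -0.02188139  0.00866982]
200 [[598.0, 185.0, 69.0, 26], [611.0, 186.0, 68.0, 26], [623.0, 187.0, 68.0, 25]]
208 [[598.0, 181.0, 68.0, 29], [611.0, 182.0, 70.0, 24], [623.0, 183.0, 68.0, 30]]
216 [[599.0, 178.0, 69.0, 24], [611.0, 179.0, 69.0, 21], [624.0, 180.0, 69.0, 27]]
224 [[599.0, 175.0, 70.0, 19], [611.0, 176.0, 70.0, 28], [624.0, 177.0, 71.0, 36]]
232 [[599.0, 171.0, 68.0, 20], [612.0, 172.0, 70.0, 28], [624.0, 173.0, 69.0, 20]]
240 [[595.0, 147.0, -1.0, 140], [612.0, 169.0, 70.0, 17], [633.0, 150.0, -2.0, 164]]
248 [[595.0, 142.0, -2.0, 142], [612.0, 166.0, 71.0, 28], [633.0, 145.0, -1.0, 162]]
256 [[595.0, 137.0, -1.0, 144], [613.0, 162.0, 72.0, 29], [634.0, 140.0, -1.0, 161]]
264 [[596.0, 131.0, -2.0, 145], [613.0, 159.0, 72.0, 32], [634.0, 134.0, -2.0, 158]]
272 [[596.0, 126.0, -1.0, 145], [613.0, 156.0, 73.0, 26], [635.0, 128.0, -2.0, 158]]
280 [[600.0, 143.0, 55.0, 27], [613.0, 152.0, 73.0, 29], [628.0, 146.0, 56.0, 61]]
288 [[600.0, 144.0, 66.0, 16], [614.0, 149.0, 74.0, 23], [628.0, 146.0, 66.0, 6]]
296 [[601.0, 144.0, 74.0, 5], [614.0, 145.0, 75.0, 23], [627.0, 146.0, 75.0, 10]]
304 [[602.0, 144.0, 82.0, 7], [614.0, 141.0, 74.0, 23], [626.0, 146.0, 82.0, 22]]
312 [[602.0, 144.0, 88.0, 12], [615.0, 138.0, 76.0, 31], [626.0, 146.0, 88.0, 13]]
```

Call:
step_arm(plan=[[-0.004,0,-0.0004,0,0.0],[-0.004,0,-0.0002,0,0.0],[-0.004,0,0,0,0.0],[-0.004,0,0,0,0.0],[0,0,0,0,0.0]])

```text
t: 15.0
position: [0.6169, 0.1178, 0.0185]
orientation: [0.0, 0.678, 0.735, 0.0]
ft_force: [-1.2, 2.5, 2.5]
opening: 0.13
grip_force: 50.0
```

Call:
step_arm(plan=[[-0.004,0,0.0005,0,0.0],[-0.004,0,0.001,0,0.0],[-0.004,0,0.001,0,0.0],[0,0,0,0,0.0]])

```text
t: 15.33
position: [0.6179, 0.1059, 0.0157]
orientation: [0.0, 0.678, 0.735, 0.0]
ft_force: [-0.0, 2.2, 1.9]
opening: 0.135
grip_force: 50.0
```

```bash
python3 st.py
```

```text
15.3333 [0.61786974 0.10587199 0.01571392] [-0.00893555  2.24226193  1.88889414] [0.89821023 0.0203282  0.06688286]
200 [[601.0, 157.0, 68.0, 29], [613.0, 159.0, 69.0, 30], [625.0, 159.0, 68.0, 30]]
208 [[601.0, 155.0, 70.0, 24], [613.0, 156.0, 70.0, 27], [626.0, 156.0, 69.0, 24]]
216 [[601.0, 151.0, 69.0, 17], [614.0, 152.0, 70.0, 33], [626.0, 153.0, 68.0, 33]]
224 [[602.0, 148.0, 70.0, 25], [614.0, 149.0, 71.0, 22], [626.0, 150.0, 71.0, 28]]
232 [[602.0, 144.0, 70.0, 1], [614.0, 145.0, 70.0, 20], [627.0, 146.0, 70.0, 8]]
240 [[597.0, 120.0, -1.0, 155], [614.0, 142.0, 71.0, 31], [635.0, 123.0, -2.0, 164]]
248 [[598.0, 115.0, -1.0, 150], [615.0, 139.0, 71.0, 22], [635.0, 118.0, -2.0, 162]]
256 [[598.0, 110.0, -1.0, 157], [615.0, 135.0, 71.0, 28], [636.0, 113.0, -1.0, 162]]
264 [[598.0, 104.0, -1.0, 155], [615.0, 132.0, 72.0, 25], [636.0, 108.0, -1.0, 163]]
272 [[599.0, 99.0, -0.0, 149], [615.0, 129.0, 72.0, 27], [637.0, 102.0, -1.0, 164]]
280 [[602.0, 117.0, 55.0, 24], [616.0, 125.0, 71.0, 25], [631.0, 119.0, 54.0, 63]]
288 [[603.0, 116.0, 63.0, 8], [616.0, 121.0, 72.0, 32], [630.0, 118.0, 63.0, 5]]
296 [[603.0, 116.0, 72.0, 17], [616.0, 118.0, 73.0, 22], [629.0, 119.0, 72.0, 11]]
304 [[604.0, 116.0, 80.0, 10], [617.0, 115.0, 74.0, 22], [629.0, 119.0, 80.0, 10]]
312 [[605.0, 117.0, 87.0, 16], [617.0, 111.0, 74.0, 20], [628.0, 118.0, 87.0, 19]]
```

Call:
step_arm(plan=[[-0.004,0,0.0015,0,0.0],[-0.004,0,0.0015,0,0.0],[-0.004,0,0.0015,0,0.0],[-0.003,0,0.0015,0,0.0],[0,0,0,0,0.0]])

```text
t: 15.8
position: [0.6187, 0.0904, 0.0091]
orientation: [0.0, 0.678, 0.735, -0.0]
ft_force: [0.1, 1.4, 0.4]
opening: 0.133
grip_force: 50.0
```

Call:
step_arm(plan=[[-0.003,0,0.0015,0,0.0],[-0.003,0,0.0015,0,0.0],[-0.003,0,0.0015,0,0.0],[0,0,0.001,0,0.0],[0,0,0,0,0.0]])

```text
t: 16.22
position: [0.6195, 0.0813, 0.0038]
orientation: [0.0, 0.677, 0.736, -0.001]
ft_force: [0.1, -0.2, 1.0]
opening: 0.133
grip_force: 50.0
```

```bash
python3 st.py
```

```text
16.2167 [0.61949767 0.08133882 0.00381112] [ 0.05445748 -0.16475591  1.04740255] [ 0.45257395 -0.02755364  0.07372485]
200 [[603.0, 134.0, 62.0, 21], [615.0, 135.0, 62.0, 21], [626.0, 136.0, 61.0, 21]]
208 [[603.0, 131.0, 63.0, 23], [615.0, 132.0, 62.0, 18], [627.0, 133.0, 62.0, 23]]
216 [[603.0, 128.0, 62.0, 20], [615.0, 129.0, 62.0, 30], [627.0, 130.0, 63.0, 19]]
224 [[603.0, 125.0, 63.0, 24], [615.0, 125.0, 61.0, 20], [627.0, 126.0, 63.0, 34]]
232 [[604.0, 121.0, 63.0, 21], [616.0, 122.0, 62.0, 20], [628.0, 123.0, 62.0, 18]]
240 [[600.0, 99.0, -2.0, 152], [616.0, 119.0, 63.0, 28], [635.0, 102.0, -1.0, 168]]
248 [[600.0, 94.0, -2.0, 155], [616.0, 116.0, 63.0, 15], [636.0, 97.0, -1.0, 168]]
256 [[600.0, 89.0, -3.0, 162], [616.0, 112.0, 62.0, 25], [636.0, 92.0, -2.0, 168]]
264 [[601.0, 84.0, -2.0, 162], [617.0, 108.0, 61.0, 22], [637.0, 87.0, -1.0, 169]]
272 [[601.0, 79.0, -1.0, 165], [617.0, 105.0, 62.0, 19], [637.0, 82.0, -1.0, 168]]
280 [[604.0, 92.0, 42.0, 30], [617.0, 101.0, 62.0, 15], [632.0, 94.0, 42.0, 68]]
288 [[604.0, 92.0, 51.0, 3], [618.0, 98.0, 62.0, 22], [632.0, 94.0, 51.0, 12]]
296 [[605.0, 92.0, 60.0, 10], [618.0, 94.0, 61.0, 26], [631.0, 93.0, 59.0, 21]]
304 [[606.0, 92.0, 68.0, 6], [618.0, 90.0, 61.0, 23], [630.0, 94.0, 68.0, 14]]
312 [[606.0, 92.0, 76.0, 11], [619.0, 86.0, 62.0, 22], [630.0, 94.0, 76.0, 13]]
```

The pack is level at 22 mm with about 30 mm still inside. The pads hold torque well (0.9 N·m seen), so I'll raise the grip to 60 N, lift slightly off the sill and pull straight out.

Call:
step_arm(plan=[[0,0,0,0,0.0],[0,0,-0.001,0,0.0],[0,0,-0.001,0,0.0],[0,0,-0.0005,0,0.0],[0,0,0,0,0.0]], newtons=60)

```text
t: 16.68
position: [0.6194, 0.082, 0.0063]
orientation: [0.0, 0.677, 0.736, -0.0]
ft_force: [0.2, -1.7, -2.3]
opening: 0.133
grip_force: 60.0
```

Call:
step_arm(plan=[[-0.004,0,0,0,0.0],[-0.004,0,0,0,0.0],[-0.004,0,0,0,0.0],[0,0,0,0,0.0]])

```text
t: 17.02
position: [0.6202, 0.0695, 0.0063]
orientation: [-0.0, 0.678, 0.735, -0.0]
ft_force: [-1.0, -0.3, -2.9]
opening: 0.131
grip_force: 60.0
```

```bash
python3 st.py | head -8
```

```text
17.0167 [0.62022147 0.0695392  0.00626912] [-1.00424932 -0.28666041 -2.94936061] [-0.30950141 -0.01574438  0.01503696]
200 [[604.0, 122.0, 63.0, 32], [615.0, 123.0, 64.0, 27], [627.0, 124.0, 63.0, 26]]
208 [[604.0, 119.0, 64.0, 27], [616.0, 120.0, 65.0, 26], [628.0, 121.0, 64.0, 21]]
216 [[604.0, 116.0, 64.0, 30], [616.0, 117.0, 65.0, 30], [628.0, 118.0, 64.0, 30]]
224 [[604.0, 112.0, 64.0, 25], [616.0, 113.0, 63.0, 23], [628.0, 114.0, 64.0, 26]]
232 [[604.0, 109.0, 62.0, 16], [616.0, 110.0, 63.0, 21], [629.0, 111.0, 64.0, 20]]
240 [[600.0, 87.0, -1.0, 158], [617.0, 107.0, 64.0, 20], [636.0, 90.0, -2.0, 168]]
248 [[601.0, 82.0, -1.0, 165], [617.0, 103.0, 65.0, 21], [637.0, 85.0, -1.0, 164]]
```

Call:
step_arm(plan=[[-0.004,0,-0.0003,0,0.0],[-0.004,0,-0.0003,0,0.0],[-0.004,0,-0.0003,0,0.0],[-0.004,0,0,0,0.0],[-0.004,0,0,0,0.0],[-0.004,0,0,0,0.0],[0,0,0,0,0.0]])

```text
t: 17.65
position: [0.6225, 0.0452, 0.0072]
orientation: [0.0, 0.678, 0.735, -0.0]
ft_force: [-0.6, -0.2, -4.3]
opening: 0.133
grip_force: 60.0
```

Call:
step_arm(plan=[[-0.008,0,0,0,0.0],[-0.01,0,0,0,0.0],[-0.01,0,0,0,0.0],[-0.008,0,0,0,0.0],[0,0,0,0,0.0],[0,0,0,0,0.0]])

```text
t: 18.15
position: [0.6256, 0.0096, 0.0075]
orientation: [0.0, 0.678, 0.735, 0.0]
ft_force: [0.3, -0.2, -5.8]
opening: 0.128
grip_force: 60.0
```

```bash
cat > st2.py <<'E'
from h import *
s=readout.read_state();print(s['t'],s['position'],s['orientation'],s['ft_force'],s['moment'])
im,d,p=grab('wrist');W=cloud(d,p)
for v in range(60,320,14): print(v,[np.round(1e3*W[v,u]).tolist()+[int(im[v,u].max())] for u in(292,322,352)])
E
python3 st2.py
```

```text
18.15 [0.62562635 0.00963413 0.00749858] [1.21752243e-04 6.78167394e-01 7.34907446e-01 1.30140040e-04] [ 0.33199318 -0.15674043 -5.81321359] [-0.58422651 -0.19796588  0.0033846 ]
60 [[604.0, 116.0, 49.0, 107], [616.0, 117.0, 48.0, 106], [629.0, 118.0, 49.0, 172]]
74 [[605.0, 111.0, 49.0, 105], [617.0, 112.0, 50.0, 108], [629.0, 113.0, 50.0, 109]]
88 [[605.0, 105.0, 51.0, 109], [617.0, 106.0, 51.0, 108], [629.0, 107.0, 51.0, 110]]
102 [[606.0, 100.0, 50.0, 107], [618.0, 101.0, 52.0, 112], [630.0, 102.0, 51.0, 113]]
116 [[606.0, 94.0, 53.0, 111], [618.0, 95.0, 53.0, 112], [630.0, 96.0, 52.0, 114]]
130 [[607.0, 89.0, 54.0, 112], [619.0, 90.0, 52.0, 114], [631.0, 91.0, 53.0, 114]]
144 [[607.0, 83.0, 54.0, 113], [619.0, 84.0, 54.0, 116], [631.0, 85.0, 53.0, 113]]
158 [[607.0, 78.0, 55.0, 107], [620.0, 79.0, 55.0, 114], [632.0, 80.0, 53.0, 116]]
172 [[608.0, 72.0, 56.0, 78], [620.0, 73.0, 56.0, 78], [632.0, 74.0, 56.0, 81]]
186 [[608.0, 66.0, 56.0, 35], [620.0, 67.0, 56.0, 21], [633.0, 68.0, 57.0, 34]]
200 [[608.0, 61.0, 58.0, 33], [621.0, 62.0, 58.0, 26], [634.0, 63.0, 56.0, 28]]
214 [[609.0, 55.0, 58.0, 25], [621.0, 56.0, 59.0, 32], [634.0, 57.0, 58.0, 22]]
228 [[609.0, 49.0, 59.0, 22], [622.0, 50.0, 59.0, 26], [635.0, 51.0, 58.0, 28]]
242 [[606.0, 25.0, -1.0, 173], [622.0, 44.0, 60.0, 29], [642.0, 28.0, -1.0, 163]]
256 [[606.0, 16.0, -2.0, 177], [623.0, 39.0, 62.0, 27], [643.0, 19.0, -1.0, 175]]
270 [[607.0, 7.0, -1.0, 175], [623.0, 33.0, 62.0, 26], [644.0, 10.0, -1.0, 178]]
284 [[610.0, 20.0, 50.0, 10], [624.0, 27.0, 64.0, 21], [638.0, 22.0, 50.0, 12]]
298 [[611.0, 20.0, 66.0, 19], [624.0, 21.0, 65.0, 21], [637.0, 22.0, 66.0, 5]]
312 [[612.0, 20.0, 78.0, 15], [625.0, 14.0, 65.0, 22], [636.0, 22.0, 79.0, 17]]
```

The pack is out and carried, tail sagging about 0.15 rad. I'll lower it here so it settles flat.

Call:
step_arm(plan=[[0,0,0.003,0,0.0],[0,0,0.003,0,0.0],[0,0,0.003,0,0.0],[0,0,0.003,0,0.0],[0,0,0.003,0,0.0],[0,0,0.003,0,0.0],[0,0,0.003,0,0.0],[0,0,0.002,0,0.0],[0,0,0.002,0,0.0],[0,0,0,0,0.0]])

```text
t: 19.03
position: [0.6254, 0.0108, -0.018]
orientation: [-0.0, 0.678, 0.735, 0.0]
ft_force: [1.0, -3.8, 3.3]
opening: 0.134
grip_force: 60.0
```

```bash
python3 st2.py|sed -n '1p;9,14p'
```

```text
19.0333 [ 0.6253981   0.0107927  -0.01801519] [-1.43047093e-04  6.77707198e-01  7.35331847e-01  9.03410086e-05] [ 0.99834481 -3.81787652  3.25058956] [-0.09694478 -0.23529403 -0.06297339]
158 [[608.0, 79.0, 39.0, 104], [619.0, 80.0, 41.0, 108], [631.0, 81.0, 40.0, 103]]
172 [[608.0, 74.0, 40.0, 104], [620.0, 75.0, 40.0, 106], [631.0, 76.0, 41.0, 108]]
186 [[608.0, 69.0, 39.0, 21], [620.0, 70.0, 39.0, 25], [632.0, 71.0, 40.0, 27]]
200 [[609.0, 63.0, 40.0, 29], [621.0, 64.0, 40.0, 20], [632.0, 65.0, 40.0, 23]]
214 [[609.0, 58.0, 40.0, 29], [621.0, 59.0, 40.0, 25], [633.0, 60.0, 40.0, 22]]
228 [[609.0, 52.0, 39.0, 21], [621.0, 53.0, 40.0, 27], [634.0, 54.0, 40.0, 20]]
```

Flat (top at 40 mm everywhere). Next I'll let go, rise and measure the block.

Call:
step_arm(plan=[[0,0,0,0,0.03],[0,0,0,0,0.045],[0,0,0,0,0.045],[0,0,0,0,0.045],[0,0,-0.003,0,0.045],[0,0,-0.01,0,0.087],[0,0,-0.02,0,0.087],[0,0,-0.03,0,0.087],[0,0,-0.03,0,0.087],[0,0,-0.03,0,0.087],[0,0,0,0,0.087]])

```text
t: 20.0
position: [0.6303, 0.0102, 0.113]
orientation: [0.006, 0.677, 0.736, 0.004]
ft_force: [1.6, -0.1, -0.2]
opening: 0.885
grip_force: 0.0
```

```bash
python3 - <<'E'
from h import *
s=readout.read_state();print(s['t'],s['position'],s['orientation'],s['opening'])
im,d,p=grab('wrist');W=cloud(d,p);save('w5',im)
m=((W[...,2]>.033)&(W[...,2]<.047)&(W[...,1]<.205)).astype(np.uint8);m[290:]=0
m=cv2.morphologyEx(m,cv2.MORPH_OPEN,np.ones((14,24)))
n,l,st,c=cv2.connectedComponentsWithStats(m);k=1+np.argmax(st[1:,4]);P=W[l==k];print(st[k],np.nanmedian(P[:,2]))
c=max(cv2.findContours((l==k).astype(np.uint8),0,cv2.CHAIN_APPROX_NONE)[0],key=len)[:,0]
X=ray(c,p,.04)[:,:2]*1000
r=cv2.minAreaRect(X.astype(np.float32));print(r,cv2.boxPoints(r).round(1).tolist())
E
```

```text
20.0 [0.63027065 0.01018885 0.11295278] [0.00554347 0.67742581 0.73556049 0.0037834 ] 0.8848321283881758
[ 275    3   81   97 6225] 0.03902665545361439
((614.7951049804688, 145.15292358398438), (55.37350845336914, 62.03315353393555), 4.935649394989014) [[584.5, 173.6999969482422], [589.9000244140625, 111.9000015258789], [645.0, 116.5999984741211], [639.7000122070312, 178.39999389648438]]
```

View pics/w5.png

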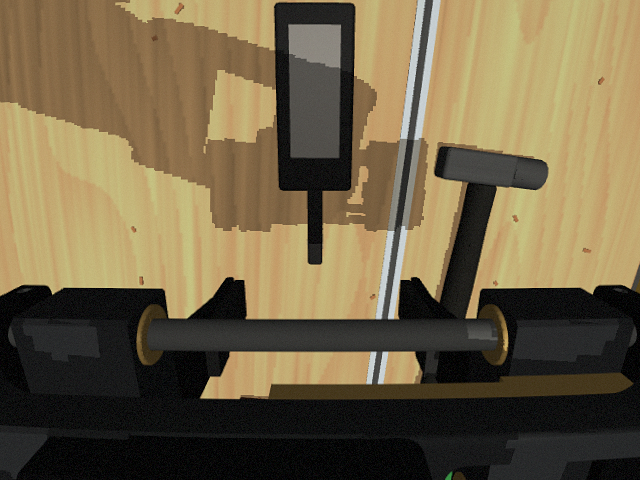

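The picture shows the block's corners at about (275,3), (354,3), (354,189) and (279,190), the tab tip at (315,264), and the mallet well to the right.

```bash
python3 - <<'E'
from h import *
s=readout.read_state();print(s['position'],s['orientation'])
im,d,p=grab('wrist');g=im.max(-1).astype(int);W=cloud(d,p)
m=np.zeros((480,640),np.uint8);m[:272,262:372]=((W[:272,262:372,2]>.02))
m=cv2.morphologyEx(m,cv2.MORPH_CLOSE,np.ones((5,5)))
b=m.copy();b[:8]=0;r=np.where(b.sum(1)>60)[0];print(r.min(),r.max())
b[r.max()-4:]=0
L,R=axis(b>0,p,.04);M=(L+R)/2
k=np.polyfit(M[:,1],M[:,0],1);print('block mid',k,np.median(R[:,0]-L[:,0]))
u=(L[-1],R[-1]);f=ray([[316,r.max()+1]],p,.04)[0];print('front',f)
t=m.copy();t[:r.max()+6]=0;v=np.where(t[:,300:330].sum(1)>6)[0];tip=ray([[315,v.max()+1]],p,.04)[0];print('tip',v.max(),tip)
print('mallet',[np.round(W[v,u]*1e3).tolist() for v,u in((165,436),(165,445),(185,468),(240,455))])
a=np.array([k[0],1])/np.hypot(k[0],1)
fy=f[1]; c=np.array([np.polyval(k,fy),fy])+a*.065; print('axis',a,'centre',c, 'from tip',np.array([np.polyval(k,tip[1]),tip[1]])+a*.125)
for name in ['top']:
    im,d,p=grab(name);W=cloud(d,p)
    q=(W[...,2]>.030)&(W[...,2]<.05)&(W[...,0]>.56)&(W[...,0]<.68)&(W[...,1]>-.02)&(W[...,1]<.2)
    v,u=np.where(q); X=ray(np.c_[u,v],p,.04); print('top tab/block extents',np.percentile(X[:,1],[.5,99.5]),X[:,:2].mean(0))
    # cradle: cheeks and corner blocks
    z=W[...,2];q=((z>.038)&(z<.052)&(W[...,0]>.53)&(W[...,0]<.67)&(W[...,1]>-.42)&(W[...,1]<-.28)).astype(np.uint8)
    n,l,st,c=cv2.connectedComponentsWithStats(q)
    for i in range(1,n):
        if st[i][4]>80:
            cc=max(cv2.findContours((l==i).astype(np.uint8),0,1)[0],key=len)[:,0];rr=cv2.minAreaRect((ray(cc,p,.046)[:,:2]*1e3).astype(np.float32));print(st[i],rr)
E
```

```text
[0.62859755 0.01034176 0.11026003] [0.00388239 0.67746692 0.73553826 0.00263998]
8 191
block mid [-0.07811346  0.62555443] 0.05483208349893409
front [0.62103022 0.04835775 0.04      ]
tip 265 [ 0.62482338 -0.01077677  0.04      ]
mallet [[722.0, 74.0, -1.0], [723.0, 76.0, 18.0], [753.0, 60.0, -0.0], [751.0, 9.0, -1.0]]
axis [-0.07787623  0.99696303] centre [0.61671508 0.11316034] from tip [0.61666171 0.11384361]Traceback (most recent call last):
  File "<stdin>", line 18, in <module>
  File "h.py", line 19, in ray
    n=cv2.undistortPoints(uv[:,None],K,np.array([p['k1'],0,0,0]))[:,0]
      ~~~~~~~~~~~~~~~~~~~^^^^^^^^^^^^^^^^^^^^^^^^^^^^^^^^^^^^^^^^
cv2.error: OpenCV(4.12.0) /io/opencv/modules/calib3d/src/undistort.dispatch.cpp:347: error: (-215:Assertion failed) CV_IS_MAT(_src) && CV_IS_MAT(_dst) && (_src->rows == 1 || _src->cols == 1) && (_dst->rows == 1 || _dst->cols == 1) && _src->cols + _src->rows - 1 == _dst->rows + _dst->cols - 1 && (CV_MAT_TYPE(_src->type) == CV_32FC2 || CV_MAT_TYPE(_src->type) == CV_64FC2) && (CV_MAT_TYPE(_dst->type) == CV_32FC2 || CV_MAT_TYPE(_dst->type) == CV_64FC2) in function 'cvUndistortPointsInternal'
```

Block centre is at (0.617, 0.113) with slope −0.078, so the tool is already aligned. I'll move over its centre of mass and measure the cradle on the way.

Call:
step_arm(plan=[[0.015,0,0.005,0,0.087],[0.025,0,0.005,0,0.087],[0.025,0,0.005,0,0.087],[0.02,0,0.005,0,0.087],[0.0155,0,0.005,0,0.087],[0,0,0,0,0.087],[0,0,0,0,0.087]])

```text
t: 20.73
position: [0.6151, 0.1123, 0.0783]
orientation: [-0.002, 0.677, 0.736, -0.002]
ft_force: [0.7, 0.8, 0.7]
opening: 1.003
grip_force: 0.0
```

```bash
python3 - <<'E'
from h import *
s=readout.read_state();print(s['position'],s['orientation'],s['opening'])
for name in ['top','side']:
    im,d,p=grab(name);W=cloud(d,p);z=W[...,2]
    ro=(W[...,0]>.53)&(W[...,0]<.68)&(W[...,1]>-.42)&(W[...,1]<-.15)
    q=(ro&(z>.036)&(z<.056)).astype(np.uint8);q=cv2.morphologyEx(q,cv2.MORPH_OPEN,np.ones((3,3)))
    n,l,st,c=cv2.connectedComponentsWithStats(q)
    for i in range(1,n):
        if st[i][4]>80:
            cc=max(cv2.findContours((l==i).astype(np.uint8),0,1)[0],key=len)[:,0];rr=cv2.minAreaRect((ray(cc,p,.046)[:,:2]*1e3).astype(np.float32));print(name,'cheek',st[i],[np.round(v,1) for v in rr])
    dk=(im.max(-1)<95)&ro;dk=cv2.morphologyEx(dk.astype(np.uint8),cv2.MORPH_CLOSE,np.ones((7,7)))
    n,l,st,c=cv2.connectedComponentsWithStats(dk);i=1+np.argmax(st[1:,4]);cc=max(cv2.findContours((l==i).astype(np.uint8),0,1)[0],key=len)[:,0]
    rr=cv2.minAreaRect((ray(cc,p,.0)[:,:2]*1e3).astype(np.float32));print(name,'whole',st[i],[np.round(v,1) for v in rr])
E
```

```text
[0.61511649 0.11227811 0.07831288] [-0.00160659  0.67662879  0.73632085 -0.00158124] 1.0030032853048758
top cheek [470 228  33  13 402] [array([ 618.4, -351.5]), array([24.7, 64.6]), np.float64(1.2)]
top cheek [471 248  33  14 418] [array([ 576. , -351.3]), array([63.5, 26.2]), np.float64(88.5)]
top whole [ 397  226  106   44 4209] [array([ 600.9, -286.9]), array([215.8,  86.8]), np.float64(89.5)]
side cheek [326 345  17  28 385] [array([ 576.6, -359.2]), array([67.3, 24.7]), np.float64(89.6)]
side cheek [349 344  17  28 388] [array([ 618.5, -359.9]), array([67.9, 25.7]), np.float64(89.8)]
side whole [323 345  46  44 854] [array([ 599.3, -336.9]), array([ 76.5, 106.7]), np.float64(0.2)]
```

Call:
step_arm(plan=[[0,0.001,0.015,0,0.087],[-0.001,0,0.02,0,0.087],[0,0,0.02,0,0.087],[0,0,0.015,0,0.087],[0,0,0.012,0,0.087],[0,0,0.01,0,0.087],[0,0,0.005,0,0.087],[0,0,0.003,0,0.087],[0,0,0,0,0.087],[0,0,0,0,0.087]])

```text
t: 21.67
position: [0.6188, 0.1099, -0.019]
orientation: [0.0, 0.678, 0.735, 0.0]
ft_force: [0.2, -0.4, -0.1]
opening: 1.001
grip_force: 0.0
```

```bash
python3 - <<'E'
from h import *
s=readout.read_state();print(s['t'],s['position'],s['ft_force'])
im,d,p=grab('side');W=cloud(d,p)
q=(W[...,0]>.54)&(W[...,0]<.69)&(W[...,1]>.085)&(W[...,1]<.125)&(W[...,2]>-.01)&(W[...,2]<.12)
import itertools
for z in range(0,80,8):
    m=q&(W[...,2]*1e3>=z)&(W[...,2]*1e3<z+8)
    if m.any(): print(z,np.unique((W[m][:,0]*1e3//4*4).astype(int),return_counts=True))
E
```

```text
21.6667 [ 0.61877868  0.10987521 -0.01902905] [ 0.16501122 -0.38159217 -0.07551318]
0 (array([540, 544, 548, 552, 556, 560, 564, 568, 572, 576, 580, 584, 588,
       652, 656, 660, 664, 668, 672, 676, 680, 684, 688]), array([ 6,  7,  6,  9, 11,  8,  5,  4,  4,  9,  8, 10,  5,  4,  9,  9,  8,
       10,  7,  5,  7,  8,  2]))
8 (array([584, 588]), array([1, 6]))
16 (array([564, 568, 572, 584, 588, 656, 660, 664, 668]), array([2, 2, 3, 3, 3, 2, 7, 5, 1]))
24 (array([564, 568, 572, 584, 588, 660, 664, 668]), array([7, 3, 3, 3, 7, 6, 5, 4]))
32 (array([560, 564, 568, 572, 584, 588, 592, 596, 600, 604, 608, 612, 616,
       620, 624, 628, 632, 636, 640, 644, 660, 664, 668]), array([ 1,  5,  2,  3,  2, 11,  8, 10,  7,  6,  5,  6,  4,  6,  6,  7,  5,
        6,  8,  2,  5,  6,  3]))
40 (array([564, 568, 572, 588, 592, 596, 600, 604, 608, 612, 616, 620, 624,
       628, 632, 636, 640, 660, 664, 668]), array([ 5,  4,  3,  8,  6,  6,  9,  8,  9, 11,  8, 10,  8, 10,  8,  6,  4,
        8,  4,  4]))
48 (array([564, 568, 572, 660, 664, 668]), array([5, 3, 1, 6, 7, 6]))
56 (array([560, 564, 568, 572, 656, 660, 664, 668, 672]), array([5, 5, 2, 2, 1, 5, 3, 6, 3]))
64 (array([560, 564, 568, 572, 660, 664, 668, 672, 676]), array([ 5,  6,  2,  4,  9, 10,  2,  6,  1]))
72 (array([556, 564, 568, 664, 668, 672]), array([1, 1, 1, 6, 4, 2]))
```

The fingers straddle the block, tips at about 17 mm. I'll go 4 mm lower, grip and lift.

Call:
step_arm(plan=[[0,0,0.003,0,0.087],[0,0,0.001,0,0.06],[0,0,0,0,0.05],[0,0,0,0,0.045],[0,0,0,0,0.045],[0,0,0,0,0.045],[0,0,0,0,0.045]], newtons=40)

```text
t: 22.3
position: [0.6179, 0.1099, -0.0235]
orientation: [-0.0, 0.678, 0.735, -0.0]
ft_force: [-0.4, -0.1, -4.1]
opening: 0.641
grip_force: 40.0
```

Call:
step_arm(plan=[[0,0,-0.002,0,0.045],[0,0,-0.004,0,0.045],[0,0,-0.01,0,0.045],[0,0,-0.02,0,0.045],[0,0,-0.03,0,0.045],[0,0,-0.03,0,0.045],[0,0,-0.014,0,0.045],[0,0,0,0,0.045]])

```text
t: 22.97
position: [0.6214, 0.1101, 0.0911]
orientation: [0.003, 0.677, 0.736, 0.003]
ft_force: [1.6, 0.7, -5.2]
opening: 0.638
grip_force: 40.0
```

```bash
python3 st2.py
```

```text
22.9667 [0.62138721 0.11005792 0.0910916 ] [0.00324602 0.6774749  0.73553251 0.00302593] [ 1.58935529  0.69938732 -5.21475359] [-0.01598611 -0.19522818  0.03285489]
60 [[595.0, 228.0, 74.0, 98], [611.0, 229.0, 75.0, 169], [628.0, 230.0, 75.0, 165]]
74 [[596.0, 220.0, 80.0, 144], [612.0, 221.0, 80.0, 149], [628.0, 222.0, 81.0, 123]]
88 [[591.0, 220.0, 23.0, 137], [612.0, 222.0, 22.0, 138], [633.0, 223.0, 23.0, 139]]
102 [[590.0, 213.0, -2.0, 142], [613.0, 214.0, -0.0, 146], [636.0, 217.0, -2.0, 151]]
116 [[591.0, 203.0, -3.0, 140], [614.0, 204.0, -0.0, 152], [637.0, 206.0, 0.0, 154]]
130 [[591.0, 192.0, -1.0, 136], [615.0, 194.0, -1.0, 153], [638.0, 196.0, 0.0, 153]]
144 [[592.0, 181.0, -0.0, 137], [616.0, 183.0, -1.0, 157], [639.0, 185.0, -2.0, 151]]
158 [[601.0, 177.0, 120.0, 80], [615.0, 178.0, 119.0, 88], [629.0, 179.0, 120.0, 92]]
172 [[604.0, 174.0, 153.0, 23], [615.0, 175.0, 153.0, 27], [626.0, 176.0, 153.0, 22]]
186 [[604.0, 169.0, 153.0, 20], [615.0, 170.0, 155.0, 28], [627.0, 171.0, 154.0, 22]]
200 [[604.0, 163.0, 153.0, 15], [616.0, 164.0, 154.0, 26], [627.0, 165.0, 155.0, 20]]
214 [[605.0, 158.0, 154.0, 94], [616.0, 159.0, 153.0, 95], [628.0, 160.0, 153.0, 94]]
228 [[605.0, 152.0, 154.0, 94], [617.0, 153.0, 153.0, 92], [628.0, 154.0, 154.0, 95]]
242 [[605.0, 147.0, 153.0, 94], [617.0, 148.0, 153.0, 92], [629.0, 149.0, 154.0, 93]]
256 [[606.0, 141.0, 153.0, 91], [618.0, 142.0, 154.0, 93], [629.0, 143.0, 155.0, 93]]
270 [[606.0, 135.0, 152.0, 94], [618.0, 136.0, 154.0, 95], [630.0, 136.0, 152.0, 93]]
284 [[606.0, 129.0, 154.0, 94], [619.0, 130.0, 154.0, 95], [631.0, 131.0, 153.0, 90]]
298 [[607.0, 123.0, 154.0, 96], [619.0, 124.0, 154.0, 93], [631.0, 125.0, 154.0, 92]]
312 [[607.0, 116.0, 154.0, 96], [620.0, 116.0, 152.0, 92], [632.0, 119.0, 154.0, 93]]
```

The pack is held level with its top at 154 mm. I'll carry it over to the cradle and stop short on its tab side to look at it.

Call:
step_arm(plan=[[-0.01,0,-0.01,0.02,0.045],[-0.02,0,-0.01,0.02,0.045],[-0.03,0,-0.01,0.02,0.045],[-0.036,-0.002,-0.01,0.02,0.045],[-0.036,-0.002,-0.01,0,0.045],[-0.036,-0.002,-0.01,0,0.045],[-0.036,-0.002,0,0,0.045],[-0.036,-0.002,0,0,0.045],[-0.036,-0.002,0,0,0.045],[-0.036,-0.002,0,0,0.045],[-0.036,-0.002,0,0,0.045],[-0.036,-0.002,0,0,0.045]])

```text
t: 24.02
position: [0.6025, -0.2756, 0.1443]
orientation: [-0.003, 0.707, 0.707, -0.001]
ft_force: [0.4, 0.2, -6.2]
opening: 0.64
grip_force: 40.0
```

Call:
step_arm(plan=[[-0.036,0,0,0,0.045],[-0.036,0,0,0,0.045],[-0.03,0,0,0,0.045],[-0.02,0,0,0,0.045],[-0.015,0,0,0,0.045],[-0.01,0,0,0,0.045],[0,0,0,0,0.045],[0,0,0,0,0.045],[0,0,0,0,0.045]])

```text
t: 24.77
position: [0.6046, -0.4192, 0.1454]
orientation: [-0.002, 0.706, 0.708, 0.0]
ft_force: [-0.6, 0.4, -6.3]
opening: 0.641
grip_force: 40.0
```

```bash
python3 - <<'E'
from h import *
s=readout.read_state();print(s['t'],s['position'],s['orientation'],s['ft_force'],s['moment'],s['qpos'])
im,d,p=grab('wrist');W=cloud(d,p);save('w6',im);np.savez('w6',im=im,W=W,E=p['extrinsics'])
E
```

```text
24.7667 [ 0.60459747 -0.41916354  0.14542159] [-1.69875361e-03  7.06224663e-01  7.07985692e-01  3.13730839e-04] [-0.6294113   0.42224785 -6.33638   ] [ 0.00038521 -0.1083082   0.00361798] [-7.58004304e-01  7.25031483e-01  1.15479273e+00  7.50877710e-04
  1.26514846e+00 -7.60721937e-01]
```

View pics/w6.png

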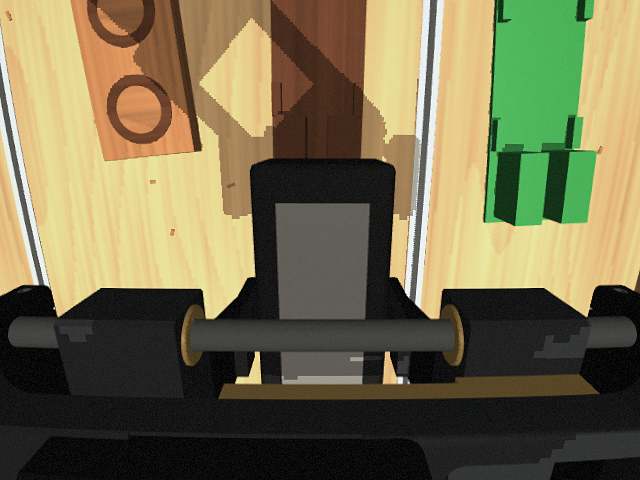

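The view shows the cradle's floor between columns 272 and 365 above the pack's tail at (322,160), with the panel to the left and the green decoy to the right. I'll measure the cradle's edges by colour ratio here and from the top camera.

```bash
python3 - <<'E'
from h import *
f=np.load('w6.npz');im=f['im'].astype(float);p=imaging.camera_params('wrist');p['extrinsics']=f['E']
def brown(im): return ((im[...,0]+1)/(im[...,1]+1)>1.55)
b=brown(im);b=cv2.medianBlur(b.astype(np.uint8),3)
L=[];R=[]
for v in range(2,150):
    u=np.where(b[v,225:410])[0]
    if len(u)>60: L.append((225+u[0]-.5,v));R.append((225+u[-1]+.5,v))
for n,P in (('L',L),('R',R)):
    X=ray(P,p,.005);k=np.polyfit(X[:,1]+.3,X[:,0],1);e=abs(np.polyval(k,X[:,1]+.3)-X[:,0]);k=np.polyfit(X[e<.003,1]+.3,X[e<.003,0],1);print(n,k,len(X),(e<.003).sum(),X[[0,-1],1])
im,d,p=grab('top');W=cloud(d,p);b=brown(im.astype(float));b[:,:380]=0;b[:200]=0;b[280:]=0;b[:,520:]=0
b=cv2.morphologyEx(b.astype(np.uint8),cv2.MORPH_OPEN,np.ones((3,3)))
v,u=np.where(b);print('top mask',u.min(),u.max(),v.min(),v.max())
# end wall left edge (z=.018 outer) and base
E=[]
for r in range(v.min()+4,v.max()-4):
    q=np.where(b[r])[0]
    if len(q): E.append((q[0]-.5,r))
E=np.array(E);print('endwall outer y at z .018:',np.median(ray(E,p,.018)[:,1]),np.median(ray(E,p,.0)[:,1]), 'fit',np.polyfit(*ray(E,p,.018)[:,:2].T,1))
save('topc',cv2.resize(im[205:285,385:515],(780,480),interpolation=cv2.INTER_CUBIC))
E
```

```text
L [0.01464901 0.55862825] 148 148 [-0.22787518 -0.35031545]
R [0.01051822 0.63928441] 148 148 [-0.22779979 -0.35014181]
top mask 485 500 228 239
endwall outer y at z .018: -0.35952178824811687 -0.36428407315714517 fit [ 0.44404337 -0.63772135]
```

View pics/topc.png

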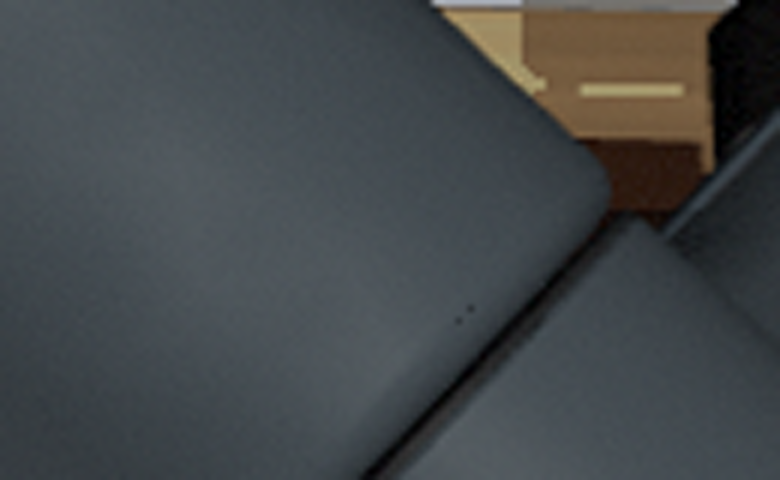

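The arm hides the cradle from the top camera now, so I'll take its y position from the first top image. I'll also check the held pack's midline in the same wrist picture.

```bash
python3 - <<'E'
from h import *
f=np.load('top0.npz');im=f['im'].astype(float);W=f['W'];p=imaging.camera_params('top')
b=(((im[...,0]+1)/(im[...,1]+1)>1.55)&(im.max(-1)<110)).astype(np.uint8);b[:,:390]=0;b[:220]=0;b[275:]=0;b[:,510:]=0
n,l,st,c=cv2.connectedComponentsWithStats(b);i=1+np.argmax(st[1:,4]);b=(l==i);print(st[i])
E=[];F=[]
for r in range(st[i][1]+5,st[i][1]+st[i][3]-5):
    q=np.where(b[r])[0];E.append((q[0]-.5,r));F.append((q[-1]+.5,r))
print('endwall y(z.018)',np.round(ray(E,p,.018)[::4,1],4),'-> origin y',np.median(ray(E,p,.018)[:,1])-.072)
print('left z0',np.median(ray(E,p,.0)[:,1])-.072)
print('right edge z .005',np.round(ray(F,p,.005)[::3,1],4),'z.046',np.round(ray(F,p,.046)[::3,1],4))
# tail & mid of held pack in w6
f=np.load('w6.npz');im=f['im'].astype(float);Wc=f['W'];p=imaging.camera_params('wrist');p['extrinsics']=f['E']
m=Wc[...,2]>.18;m[:150]=0;m[270:]=0;m[:,230:];m[:,:235]=0;m[:,410:]=0
v=np.where(m.sum(1)>90)[0];print('rows',v.min(),'ztop',np.nanmedian(Wc[170:260,300:340,2]))
m[:v.min()+12]=0;zt=np.nanmedian(Wc[170:260,300:340,2]);L,R=axis(m,p,zt);M=(L+R)/2
print('pack mid',np.polyfit(M[:,1]+.38,M[:,0],1),np.median(R[:,0]-L[:,0]),'tail y',ray([[322,v.min()]],p,zt))
s=readout.read_state();print(s['position'],s['orientation'])
E
```

```text
[ 397  226  106   43 3977]
endwall y(z.018) [-0.1782 -0.1781 -0.178  -0.178  -0.1779 -0.1778 -0.1758 -0.1777 -0.1776] -> origin y -0.24991106189772022
left z0 -0.25198909287862903
right edge z .005 [-0.3922 -0.3939 -0.3936 -0.3912 -0.3868 -0.3865 -0.3903 -0.3921 -0.3918
 -0.3935 -0.3891] z.046 [-0.3804 -0.3821 -0.3818 -0.3795 -0.3752 -0.3749 -0.3786 -0.3802 -0.3799
 -0.3816 -0.3774]
rows 159 ztop 0.20804126156897385
pack mid [1.15969518e-04 6.04080089e-01] 0.05441186121761388 tail y [[ 0.60397961 -0.3496306   0.20804126]]
[ 0.60521862 -0.419142    0.14616004] [-8.67745469e-04  7.05894713e-01  7.08316224e-01  1.67980884e-04]
```

Moves needed:
- Turn +0.013 rad.
- Shift +0.1655 m along x and −0.006 m along y, both in tool axes.

After that I'll recheck above the cradle before lowering.

Call:
step_arm(plan=[[0.01,0,0,0.013,0.045],[0.02,-0.001,0.005,0,0.045],[0.03,-0.001,0.01,0,0.045],[0.03,-0.001,0.01,0,0.045],[0.03,-0.001,0.01,0,0.045],[0.02,-0.001,0.01,0,0.045],[0.015,-0.001,0.01,0,0.045],[0.0105,0,0.005,0,0.045],[0,0,0,0,0.045],[0,0,0,0,0.045],[0,0,0,0,0.045],[0,0,0,0,0.045]])

```text
t: 25.87
position: [0.602, -0.2574, 0.0876]
orientation: [0.002, 0.711, 0.703, 0.0]
ft_force: [-0.3, -0.2, -5.8]
opening: 0.643
grip_force: 40.0
```

```bash
cat > chk.py <<'E'
from h import *
s=readout.read_state();print(s['t'],s['position'],s['orientation'],s['ft_force'])
im,d,p=grab('wrist');Wc=cloud(d,p);im=im.astype(float)
zt=np.nanmedian(Wc[170:260,300:340,2]);print('ztop',zt)
m=Wc[...,2]>zt-.03;m[:120]=0;m[270:]=0;m[:,:235]=0;m[:,410:]=0
v=np.where(m.sum(1)>90)[0];m[:v.min()+12]=0;L,R=axis(m,p,zt);M=(L+R)/2
k=np.polyfit(M[:,1]+.25,M[:,0],1);print('pack mid at y-.25',k,'tail y',ray([[322,v.min()]],p,zt)[0])
b=((im[...,0]+1)/(im[...,1]+1)>1.55);b=cv2.medianBlur(b.astype(np.uint8),3)
L=[];R=[]
for r in range(2,v.min()-3):
    u=np.where(b[r,225:410])[0]
    if len(u)>50: L.append((225+u[0]-.5,r));R.append((225+u[-1]+.5,r))
for n,P in (('L',L),('R',R)):
    if len(P)>5:
        X=ray(P,p,.005);k=np.polyfit(X[:,1]+.25,X[:,0],1);print(n,k,len(X),X[[0,-1],1])
for r in range(max(v.min()-70,5),v.min(),5): print(r,np.round(Wc[r,316]*1e3).tolist(),im[r,316].astype(int).tolist())
E
python3 chk.py
```

```text
25.8667 [ 0.60195514 -0.25735943  0.08757498] [1.64690901e-03 7.11366423e-01 7.02819373e-01 1.69771682e-04] [-0.28281169 -0.1942656  -5.75147855]
ztop 0.14995518432777558
pack mid at y-.25 [0.01374793 0.60129836] tail y [ 0.60205825 -0.18752687  0.14995518]
L [-0.14237584  0.56853363] 15 [-0.18111535 -0.19156635]
R [0.06396309 0.63725842] 15 [-0.18214124 -0.19257499]
89 [598.0, -144.0, -0.0] [171, 136, 92]
94 [598.0, -147.0, -0.0] [169, 135, 91]
99 [598.0, -151.0, -0.0] [173, 137, 93]
104 [598.0, -154.0, -2.0] [171, 133, 90]
109 [598.0, -158.0, 0.0] [175, 138, 95]
114 [598.0, -162.0, -2.0] [172, 134, 92]
119 [598.0, -165.0, -1.0] [172, 135, 92]
124 [598.0, -169.0, -1.0] [172, 135, 92]
129 [598.0, -173.0, -2.0] [175, 137, 93]
134 [598.0, -176.0, -1.0] [175, 139, 95]
139 [598.0, -180.0, -1.0] [151, 117, 80]
144 [598.0, -184.0, 1.0] [70, 40, 32]
149 [598.0, -188.0, 4.0] [63, 35, 26]
154 [598.0, -191.0, 2.0] [61, 38, 25]
```

```bash
python3 - <<'E'
from h import *
s=readout.read_state();print(s['position'],s['orientation'])
im,d,p=grab('wrist');W=cloud(d,p)
print(im[130:160,316].max(-1).tolist())
for v in range(132,160,2): print(v,[np.round(W[v,u]*1e3).tolist() for u in(275,285,300,316,335,350,358)])
for z in(.0,.005,.018): print(z,ray([[316,139],[316,144]],p,z)[:,1])
f=np.load('top0.npz');Wt=f['W']
for u in range(393,406): print(u,[np.round(Wt[v,u]*1e3).tolist() for v in(235,246,255)])
E
```

```text
[ 0.60167185 -0.25724267  0.08735612] [1.30813606e-03 7.11455063e-01 7.02730360e-01 1.54130564e-04]
[171, 173, 173, 173, 171, 175, 173, 175, 175, 160, 111, 67, 64, 66, 65, 64, 61, 61, 61, 66, 67, 64, 64, 68, 64, 64, 61, 67, 29, 22]
132 [[566.0, -174.0, -1.0], [574.0, -175.0, -1.0], [585.0, -175.0, -1.0], [598.0, -175.0, -1.0], [612.0, -175.0, -1.0], [624.0, -175.0, 0.0], [630.0, -175.0, -2.0]]
134 [[566.0, -176.0, -1.0], [574.0, -176.0, -2.0], [585.0, -176.0, -1.0], [598.0, -176.0, -0.0], [612.0, -177.0, -1.0], [624.0, -177.0, -1.0], [630.0, -177.0, -1.0]]
136 [[566.0, -177.0, -1.0], [573.0, -177.0, -2.0], [585.0, -178.0, -1.0], [598.0, -178.0, -2.0], [612.0, -178.0, -2.0], [624.0, -178.0, -2.0], [630.0, -178.0, -1.0]]
138 [[566.0, -179.0, -1.0], [574.0, -179.0, -1.0], [585.0, -179.0, -1.0], [598.0, -179.0, -0.0], [612.0, -180.0, -1.0], [624.0, -180.0, -2.0], [630.0, -180.0, -3.0]]
140 [[566.0, -180.0, -1.0], [575.0, -180.0, 17.0], [586.0, -181.0, 17.0], [598.0, -181.0, 17.0], [612.0, -181.0, 17.0], [623.0, -181.0, 16.0], [628.0, -181.0, 16.0]]
142 [[568.0, -182.0, 17.0], [575.0, -18
[... 1743 characters left out ...]
, -177.0, 5.0], [601.0, -177.0, 1.0], [582.0, -176.0, 3.0]]
397 [[623.0, -178.0, 7.0], [601.0, -179.0, 3.0], [582.0, -179.0, 2.0]]
398 [[618.0, -178.0, 26.0], [597.0, -179.0, 18.0], [578.0, -179.0, 19.0]]
399 [[620.0, -181.0, 19.0], [597.0, -181.0, 19.0], [578.0, -181.0, 18.0]]
400 [[623.0, -184.0, 8.0], [600.0, -185.0, 5.0], [581.0, -184.0, 5.0]]
401 [[623.0, -187.0, 7.0], [600.0, -186.0, 7.0], [581.0, -186.0, 5.0]]
402 [[623.0, -189.0, 6.0], [601.0, -189.0, 4.0], [583.0, -189.0, -0.0]]
403 [[624.0, -191.0, 5.0], [600.0, -191.0, 5.0], [581.0, -190.0, 6.0]]
404 [[623.0, -193.0, 6.0], [600.0, -193.0, 6.0], [582.0, -193.0, 5.0]]
405 [[nan, nan, nan], [600.0, -195.0, 7.0], [581.0, -195.0, 6.0]]
```

The wrist view puts the end wall at y −0.180 to −0.183, so the cradle origin is at y ≈ −0.252. The pack's tail is already right, yaw matches, and x needs about −1.5 mm. Next I'll lower most of the way.

Call:
step_arm(plan=[[0.0005,-0.0015,0.005,0,0.045],[0,0,0.01,0,0.045],[0,0,0.01,0,0.045],[0,0,0.01,0,0.045],[0,0,0.007,0,0.045],[0,0,0.003,0,0.045],[0,0,0,0,0.045],[0,0,0,0,0.045],[0,0,0,0,0.045]])

```text
t: 26.72
position: [0.5999, -0.2552, 0.0418]
orientation: [0.001, 0.711, 0.703, 0.0]
ft_force: [-0.4, -0.5, -5.9]
opening: 0.644
grip_force: 40.0
```

```bash
python3 chk.py | head -4; python3 - <<'E'
from h import *
im,d,p=grab('wrist');W=cloud(d,p)
for v in (140,150,158,166): print(v,[(u,np.round(W[v,u]*1e3).tolist()) for u in list(range(256,282,3))+list(range(362,390,3))])
E
```

```text
26.7167 [ 0.59992274 -0.25522577  0.04184574] [5.51108679e-04 7.10959640e-01 7.03232588e-01 1.22090058e-04] [-0.36807163 -0.52980627 -5.89679486]
ztop 0.10430413928556295
pack mid at y-.25 [0.01327358 0.5992953 ] tail y [ 0.60005059 -0.18549716  0.10430414]
L [-0.26995342  0.57735856] 12 [-0.18067783 -0.18754598]
140 [(256, [557.0, -178.0, -2.0]), (259, [559.0, -178.0, -2.0]), (262, [561.0, -178.0, -1.0]), (265, [563.0, -178.0, -2.0]), (268, [565.0, -178.0, -0.0]), (271, [567.0, -178.0, -2.0]), (274, [569.0, -178.0, -1.0]), (277, [571.0, -178.0, -1.0]), (280, [573.0, -178.0, -1.0]), (362, [626.0, -179.0, -0.0]), (365, [628.0, -179.0, -1.0]), (368, [630.0, -179.0, -0.0]), (371, [632.0, -179.0, -1.0]), (374, [634.0, -179.0, -1.0]), (377, [636.0, -179.0, -1.0]), (380, [638.0, -179.0, -1.0]), (383, [640.0, -179.0, -2.0]), (386, [642.0, -179.0, 0.0]), (389, [644.0, -179.0, -1.0])]
150 [(256, [557.0, -185.0, -1.0]), (259, [561.0, -184.0, 14.0]), (262, [563.0, -184.0, 14.0]), (265, [565.0, -184.0, 14.0]), (268, [567.0, -184.0, 14.0]), (271, [569.0, -184.0, 14.0]), (274, [569.0, -185.0, 3.0]
[... 825 characters left out ...]
 -190.0, 14.0]), (383, [638.0, -190.0, 13.0]), (386, [640.0, -190.0, 14.0]), (389, [645.0, -191.0, -3.0])]
166 [(256, [575.0, -188.0, 103.0]), (259, [576.0, -188.0, 103.0]), (262, [578.0, -188.0, 105.0]), (265, [579.0, -188.0, 103.0]), (268, [580.0, -188.0, 103.0]), (271, [581.0, -188.0, 104.0]), (274, [582.0, -188.0, 104.0]), (277, [583.0, -188.0, 104.0]), (280, [584.0, -188.0, 104.0]), (362, [615.0, -188.0, 104.0]), (365, [616.0, -188.0, 103.0]), (368, [617.0, -188.0, 104.0]), (371, [618.0, -188.0, 103.0]), (374, [620.0, -188.0, 103.0]), (377, [621.0, -188.0, 104.0]), (380, [622.0, -188.0, 104.0]), (383, [623.0, -188.0, 104.0]), (386, [624.0, -188.0, 103.0]), (389, [625.0, -188.0, 104.0])]
```

Aligned within about 1 mm (corner-block midline 0.6007, pack 0.6002 at the tail). I'll lower the rest.

Call:
step_arm(plan=[[-0.0005,0.0005,0.004,0,0.045],[0,0,0.007,0,0.045],[0,0,0.008,0,0.045],[0,0,0.008,0,0.045],[0,0,0.007,0,0.045],[0,0,0.005,0,0.045],[0,0,0.003,0,0.045],[0,0,0,0,0.045],[0,0,0,0,0.045]])

```text
t: 27.57
position: [0.5999, -0.2555, -0.0008]
orientation: [-0.0, 0.711, 0.703, -0.0]
ft_force: [0.2, -0.1, -6.2]
opening: 0.641
grip_force: 40.0
```

```bash
python3 chk.py | head -4
```

```text
27.5667 [ 0.59989101 -0.25545283 -0.0008187 ] [-1.52892651e-04  7.10983026e-01  7.03209153e-01 -2.72801961e-05] [ 0.15346284 -0.08902423 -6.15836602]
ztop 0.061694960758638756
pack mid at y-.25 [0.01282541 0.5993353 ] tail y [ 0.60009101 -0.18577929  0.06169496]
L [-0.4363349   0.58704969] 11 [-0.18087612 -0.18601594]
```

Call:
step_arm(plan=[[0,0,0.004,0,0.045],[0,0,0.004,0,0.045],[0,0,0.003,0,0.045],[0,0,0.002,0,0.045],[0,0,0.001,0,0.045],[0,0,0,0,0.045]])

```text
t: 28.12
position: [0.5996, -0.2553, -0.015]
orientation: [-0.0, 0.711, 0.703, -0.0]
ft_force: [0.0, -0.8, -5.7]
opening: 0.641
grip_force: 40.0
```

Call:
step_arm(plan=[[0,0,0.001,0,0.045],[0,0,0,0,0.045]])

```text
t: 28.28
position: [0.6, -0.2555, -0.0156]
orientation: [0.0, 0.711, 0.703, 0.0]
ft_force: [0.4, 0.2, -6.3]
opening: 0.64
grip_force: 40.0
```

Call:
step_arm(plan=[[0,0,0.001,0,0.045],[0,0,0,0,0.045]])

```text
t: 28.45
position: [0.5999, -0.2555, -0.0166]
orientation: [0.0, 0.711, 0.703, 0.0]
ft_force: [-0.2, 0.2, -6.6]
opening: 0.636
grip_force: 40.0
```

```bash
python3 chk.py | head -4
```

```text
28.45 [ 0.59992869 -0.25545989 -0.01656758] [1.97432768e-05 7.10968234e-01 7.03224125e-01 7.58464411e-06] [-0.23702355  0.21970449 -6.56449636]
ztop 0.04591976678023975
pack mid at y-.25 [0.01051766 0.59940906] tail y [ 0.60014686 -0.18039271  0.04591977]
74 [598.0, -148.0, -2.0] [188, 151, 106]
```

Just above the floor (top at 46 mm, seated would be 45 mm). I'll continue until it touches.

Call:
step_arm(plan=[[0,0,0.001,0,0.045],[0,0,0,0,0.045]])

```text
t: 28.67
position: [0.5998, -0.2555, -0.0177]
orientation: [-0.0, 0.711, 0.703, -0.0]
ft_force: [-0.4, -0.5, -5.5]
opening: 0.645
grip_force: 40.0
```

Call:
step_arm(plan=[[0,0,0.0007,0,0.045],[0,0,0,0,0.045]])

```text
t: 28.83
position: [0.5998, -0.2555, -0.0184]
orientation: [-0.0, 0.711, 0.703, -0.0]
ft_force: [0.4, 0.1, -6.5]
opening: 0.637
grip_force: 40.0
```

Call:
step_arm(plan=[[0,0,0.0007,0,0.045],[0,0,0,0,0.045]])

```text
t: 29.0
position: [0.5999, -0.2554, -0.0185]
orientation: [-0.0, 0.711, 0.703, -0.0]
ft_force: [-1.2, -0.4, -1.8]
opening: 0.639
grip_force: 40.0
```

Contact with the floor. Now I'll release and rise.

Call:
step_arm(plan=[[0,0,0.0003,0,0.06],[0,0,0,0,0.075],[0,0,0,0,0.08],[0,0,0,0,0.08],[0,0,0,0,0.08],[0,0,-0.005,0,0.08],[0,0,-0.02,0,0.08],[0,0,-0.03,0,0.08],[0,0,-0.03,0,0.08],[0,0,-0.03,0,0.08],[0,0,-0.03,0,0.08],[0,0,0,0,0.08]])

```text
t: 30.0
position: [0.6042, -0.258, 0.1333]
orientation: [0.007, 0.711, 0.703, 0.002]
ft_force: [1.1, -0.6, 0.7]
opening: 0.918
grip_force: 0.0
```

Call:
step_arm(plan=[[-0.03,0,-0.02,0,0.08],[-0.035,0,-0.01,0,0.08],[-0.035,0,0,0,0.08],[-0.03,0,0,0,0.08],[-0.01,0,0,0,0.08],[0,0,0,0,0.08],[0,0,0,0,0.08],[0,0,0,0,0.08]])

```text
t: 30.67
position: [0.5981, -0.3933, 0.1552]
orientation: [-0.001, 0.711, 0.704, 0.0]
ft_force: [0.1, 0.6, 0.3]
opening: 0.919
grip_force: 0.0
```

```bash
python3 - <<'E'
from h import *
s=readout.read_state();print(s['t'],s['position'],s['ft_force'])
im,d,p=grab('wrist');W=cloud(d,p)
z=W[...,2]
for v in range(40,285,16): 
    print(v,[ (u,int(W[v,u,0]*1e3) if W[v,u,0]==W[v,u,0] else 0,int(np.nan_to_num(W[v,u,1])*1e3),int(np.nan_to_num(z[v,u])*1e3)) for u in range(276,372,8)])
for y in (-.31,-.29,-.27,-.25,-.23,-.21,-.195):
    q=(abs(W[...,1]-y)<.006)&(z>.035)&(z<.055)&(abs(W[...,0]-.6)<.05)
    print(y,np.median(z[q]),np.percentile(W[q][:,0],[1,99])) if q.sum()>5 else None
E
```

```text
30.6667 [ 0.59809094 -0.39332425  0.15519102] [0.08810508 0.62661616 0.30936098]
40 [(276, 557, -227, -1), (284, 565, -229, 4), (292, 575, -239, 43), (300, 581, -239, 44), (308, 587, -239, 45), (316, 594, -239, 42), (324, 600, -240, 45), (332, 606, -240, 45), (340, 613, -240, 45), (348, 619, -239, 44), (356, 625, -239, 44), (364, 636, -229, 3)]
56 [(276, 556, -241, 0), (284, 564, -242, 4), (292, 574, -250, 43), (300, 581, -251, 43), (308, 587, -251, 44), (316, 594, -251, 45), (324, 600, -251, 44), (332, 606, -251, 43), (340, 613, -251, 44), (348, 619, -251, 43), (356, 625, -251, 42), (364, 636, -243, 4)]
72 [(276, 556, -254, -2), (284, 564, -255, 3), (292, 574, -263, 43), (300, 580, -263, 43), (308, 587, -263, 45), (316, 593, -263, 43), (324, 600, -263, 43), (332, 606, -263, 43), (340, 613, -263, 43), (348, 619, -263, 43), (356, 626, -263, 42), (364, 636, -256, 2)]
88 [(276, 555, -268, -1), (284, 563, -269, 4), (292, 574, -275, 44), (300, 580, -275, 45), (308, 587, -275, 45), (316, 593, -275, 44), (324, 600, -275, 44), (332, 606, -275, 42), (340, 613, -275, 43), (348, 619, -275, 42),
[... 2841 characters left out ...]
(324, 598, -442, -1), (332, 607, -442, -1), (340, 615, -442, 0), (348, 624, -443, -1), (356, 632, -443, -1), (364, 641, -443, -1)]
280 [(276, 547, -460, -1), (284, 555, -460, -2), (292, 564, -460, 0), (300, 573, -460, -1), (308, 581, -460, -1), (316, 590, -461, -1), (324, 598, -460, -1), (332, 607, -460, -1), (340, 615, -461, -1), (348, 624, -461, -2), (356, 632, -461, 0), (364, 641, -461, -2)]
-0.31 0.04363396278092502 [0.57147891 0.62584845]
-0.29 0.043920949259773495 [0.57178742 0.62560931]
-0.27 0.044072411761627295 [0.57180455 0.62611305]
-0.25 0.044012688184129234 [0.57155328 0.62677327]
-0.23 0.04408151855839315 [0.57230907 0.627327  ]
-0.21 0.04400757620443552 [0.57179002 0.6271257 ]
```

The block's top is uniformly at 44 mm, so it is flat on the floor. The tab lies between the cheeks, and the gripper is clear. Handing in.

```bash
python3 -c "
from plant import workorder;print(workorder.sign_off())"
```

```text
the job is handed in; nothing more can be done
None
```

The battery is out of the charger, was laid flat on the bench and let go, and now lies flat in the wooden cradle with its tab between the cheeks; I handed the job in at about 31 s, without re-imaging the bystanders at the end.

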